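# Clear, load and cap the sample tray

### The job

First clear the carton and the spanner off the sample tray into the grey tool bin. Then stand every sample jar from the mat upright on the floor of a tray compartment, one jar to a compartment, and when all of them are in, push each jar's lid down fully home there. Leave the bottle, the beaker and the vial box where they are.

Things in the scene. Friction and masses are not known exactly. Their poses are not given: they have to be found in the camera images.
- tray: shallow aluminium sample tray fixed to the bench, 90 (x) x 345 (y) x 20 mm high, open on top, 5 mm walls and floor; three 5 mm dividers, as high as the walls, cross it, making four equal compartments in a row along its y, each about 80 x 80 mm inside. Origin: centre of its underside; x across the row, y along it, z up
- tray_c0 (a point): centre of the floor of compartment 0 of the tray (5 mm above the bench); compartments 0 to 3 run along the tray's +y, 85 mm apart
- tray_c1 (a point): centre of the floor of compartment 1 of the tray (5 mm above the bench); compartments 0 to 3 run along the tray's +y, 85 mm apart
- tray_c2 (a point): centre of the floor of compartment 2 of the tray (5 mm above the bench); compartments 0 to 3 run along the tray's +y, 85 mm apart
- tray_c3 (a point): centre of the floor of compartment 3 of the tray (5 mm above the bench); compartments 0 to 3 run along the tray's +y, 85 mm apart
- bin: open grey plastic tool bin fixed to the bench, 240 (x) x 200 (y) x 50 mm high, 5 mm walls and floor. Origin: centre of its underside; z up. It stands to the left or the right of the tray
- mat: thin grey bench mat fixed to the bench, 200 x 200 x 3 mm, on which the jars wait; on the other side of the tray from the bin. Origin: centre of its underside
- carton: closed cardboard carton, 160 (x) x 56 (y) x 40 mm (z), 120 g, lying across the tray on its walls at the start, its underside 20 mm above the bench. Origin: centre of its underside
- spanner: steel double-ended open spanner lying flat, 180 mm long (x), 12 mm thick (z), about 150 g; its shank is 20 mm wide (y) over the middle 100 mm, the jaws 42 mm wide. It lies across the tray on its walls at the start, its underside 20 mm above the bench. Origin: centre of its underside
- jar0: amber glass sample jar 0 (may be absent), plain cylinder 56 mm in diameter and 62 mm high up to the shoulder, with a push-on white lid above; about 220 g. Stands on the mat at the start. Origin: centre of its underside; z up along the jar
- jar0_lid (a joint): how far the lid of jar 0 has been pushed down, m: 0 to 0.001 at the start (proud), 0.008 fully home against the shoulder. It slides straight down the jar against about 8 N of steady friction, has no spring and stays where it is left
- jar0_top (a point): centre of the top face of the lid of jar 0; the lid is a flat disc 52 mm in diameter and 12 mm thick, its top 82 mm above the jar's underside when fully proud and 74 mm when fully home
- jar1: amber glass sample jar 1 (may be absent), plain cylinder 56 mm in diameter and 62 mm high up to the shoulder, with a push-on white lid above; about 220 g. Stands on the mat at the start. Origin: centre of its underside; z up along the jar
- jar1_lid (a joint): how far the lid of jar 1 has been pushed down, m: 0 to 0.001 at the start (proud), 0.008 fully home against the shoulder. It slides straight down the jar against about 8 N of steady friction, has no spring and stays where it is left
- jar1_top (a point): centre of the top face of the lid of jar 1; the lid is a flat disc 52 mm in diameter and 12 mm thick, its top 82 mm above the jar's underside when fully proud and 74 mm when fully home
- jar2: amber glass sample jar 2 (may be absent), plain cylinder 56 mm in diameter and 62 mm high up to the shoulder, with a push-on white lid above; about 220 g. Stands on the mat at the start. Origin: centre of its underside; z up along the jar
- jar2_lid (a joint): how far the lid of jar 2 has been pushed down, m: 0 to 0.001 at the start (proud), 0.008 fully home against the shoulder. It slides straight down the jar against about 8 N of steady friction, has no spring and stays where it is left
- jar2_top (a point): centre of the top face of the lid of jar 2; the lid is a flat disc 52 mm in diameter and 12 mm thick, its top 82 mm above the jar's underside when fully proud and 74 mm when fully home
- jar3: amber glass sample jar 3 (may be absent), plain cylinder 56 mm in diameter and 62 mm high up to the shoulder, with a push-on white lid above; about 220 g. Stands on the mat at the start. Origin: centre of its underside; z up along the jar
- jar3_lid (a joint): how far the lid of jar 3 has been pushed down, m: 0 to 0.001 at the start (proud), 0.008 fully home against the shoulder. It slides straight down the jar against about 8 N of steady friction, has no spring and stays where it is left
- jar3_top (a point): centre of the top face of the lid of jar 3; the lid is a flat disc 52 mm in diameter and 12 mm thick, its top 82 mm above the jar's underside when fully proud and 74 mm when fully home
- solvent: bystander: solvent bottle, 72 mm in diameter, 150 mm tall. Origin: centre of its underside
- beaker: bystander: glass beaker, 72 mm in diameter, 90 mm tall. Origin: centre of its underside
- vialbox: bystander: white vial box, 80 x 120 x 35 mm. Origin: centre of its underside

How it is judged:
By the outcome, as a careful person would: the job done as asked, in the order asked, and still so for the second after the job is handed in, with the robot touching nothing.
Of jar0, jar1, jar2, jar3 only 3 to 4 are there at a start; the rules pass over those that are not, and their reading is None.
At some moment in a run one of jar0, jar1, jar2, jar3 may be knocked a few centimetres aside while the robot is not near it.
It also fails if it takes over 200 s, if anything falls off the work surface, if the arm or the gripper's body presses on something with over 40 N, if the wrist force passes 120 N, or if a joint passes its speed limit or range.

### The arm

A 6-joint arm with a two-finger parallel gripper is mounted at the origin on the work surface. World frame = base frame: x ahead of the robot, y to its left, z up, the work surface at z = 0. Lengths are in m, angles in rad, forces in N, time in s.
With the tool pointing down it reaches from about 0.4 to 0.825 m from the base axis. Payload 7 kg.
Tool frame: the origin (TCP) lies at the centre of the arm's flange, where the gripper is bolted on; the fingertips stand 178 mm ahead of it and the grasp point (between the pads) lies 159 mm ahead of it; x points along the fingers, z is the direction in which the jaws open and shut, and the axes are right-handed (so a half turn about x gives the same grasp; the last joint's range is limited). The gripper opens to 88 mm and grips with 3 to 60 N. Pads are 19 mm wide; open, the fingers measure 130 mm over their backs; the gripper's body (78 mm by 193 mm) begins 47 mm behind the grasp point.
Start: joints at [-1.023, 0.359, 0.012, 0, -1.224, -0.288], TCP at [0.173, -0.652, 0.405] pointing down, gripper open.
Joint ranges: [-3.07, 3.07], [-1.43, 2.12], [-1.02, 1.25], [-3.03, 1.67], [-3.05, -0], [-3.03, 3.03]. Speed limits (rad/s): [2.39, 2.39, 3.01, 3.14, 3.14, 3.14].

### API

Orientations are given as [roll, pitch, yaw] about the fixed x, y, z axes, in that order (R = Rz(yaw) Ry(pitch) Rx(roll)).
In Python, from station import telemetry, optics, job_done, finder gives the robot as it stands.
- The arm moves only by the tool play_rows, never from a script. Its argument "steps" is a list of rows, each an object of numbers: "gripper": the opening, from 0 (shut) to 1 (fully open); "tx", "ty", "tz": the shift along the tool's x, y, z in units of 25 mm (1.0 is 25 mm); "ax", "ay", "az": the turn, a rotation vector about the tool's x, y, z in units of 6 degrees (1.0 is 6 degrees). In form: [{"gripper": .., "tx": .., "ty": .., "tz": .., "ax": .., "ay": .., "az": ..}, ...]. A call has 1 to 20 rows; each row shifts and turns the commanded pose from where the row before left it, along the tool's axes as they then stand; what a row does not reach is not made up. A row lasts 1/12 s, in which the tool goes at most 41.7 mm and 7.16 degrees, less where a joint would pass 70% of its speed; a pose out of reach is approached as far as the arm can. A call is refused whole if a number of a shift passes 1 or a number of a turn 1, either way. A call with a gripper value outside its range is refused whole. The fingers move at their own pace and stop on an object; "newtons" is the grip in N (left out, the last holds). Time passes only in rows, so rows that do not move let the fingers close. It gives the time, the measured TCP pose, the force and the opening at its end, in the units of the state.
- telemetry.get_state(): the state, without advancing time (a new reading comes with each control period).
- optics.grab_frame(name): name is "scene" or "top" or "wrist"; returns the picture (420x560x3 uint8, red, green, blue); there is no depth.
- optics.calibration(name): a dict with "fx", "fy", "cx", "cy" (pixels), "T" (4x4, takes a point from camera to world coordinates); the wrist camera has in their place "mount" (4x4, takes a point from camera to tool coordinates, whose origin is the TCP and whose axes are the tool frame's). Camera axes: x right, y down, z forward; pixel columns grow to the right and rows downward; lengths in m; the calibration is good to about 2 mm. A picture is of the moment at which its call begins: read the wrist's pose just before it. calibration takes no time and is no camera call.
- job_done(): hands the job in, once; it reports no verdict.
Trained networks look in the newest picture that a camera, given by its name, has taken for a name from the list of things; names that differ only in an ending like _2 or _b are one class to them, and where a whole thing is asked for, a point or a joint stands for the part that bears it (a point fixed in the world has none). Each returns a list of dicts, best first, with "confidence" (0 to 1); they miss things now and then, are a little off and sometimes report something else, mostly with a low value. They report only what shows in the picture. A call takes as long as a camera call.
- finder.look_for(query, camera): "extent" ([left, top, right, bottom] in pixels, round what is visible of it).
- finder.silhouettes(query, camera): "pixels" (420x560 bool, what is visible of it) and "extent" ([left, top, right, bottom] in pixels, round what is visible of it).
- finder.pinpoint(query, camera): "location" ([row, column] in pixels: a listed point, or the origin of a listed thing).
The state is a dict: "t": time; "q": joint angles; "qd": joint speeds; "joint_efforts": joint torques, N m; "eef_pos": TCP position; "ee_rot": TCP orientation; "force": force on the tool from outside, world axes, zero at the start; "moment": the same for the moment, N m; "width": finger opening in m.
Only numpy, scipy, OpenCV 4.12 (cv2) and the standard library are available. Lean on these libraries where they do the work, as an engineer would, in place of code of your own. Each camera call takes 0.05 s, during which the arm holds its last target.

## Working session

There is one attempt and no reset: what is moved stays moved. The work goes in short steps, Python scripts to look and compute and a tool call to move; the robot and the scene stay as the last step left them, time stands still between calls to the robot, and variables do not carry over. Pictures are saved under pics/ and viewed, and the job is handed in when it is done.

Besides the shell and the picture viewer there is one more tool, called after "Call:" as name(argument=value, ...), one argument or row to a line, values as JSON. play_rows: Moves the arm, as the interface text tells. Its arguments: {"type":"object","properties":{"steps":{"type":"array"},"newtons":{"type":"number"}},"required":["steps"]}

```bash
ls; mkdir -p pics; python3 - <<'E'
from station import telemetry, optics, job_done, finder
import cv2, numpy as np
s=telemetry.get_state(); print(s)
for n in ["scene","top","wrist"]:
    im=optics.grab_frame(n); cv2.imwrite(f"pics/{n}0.png",im[:,:,::-1])
    print(n,{k:np.round(v,4).tolist() for k,v in optics.calibration(n).items()})
E
```

```text
pics
{'t': 0.0, 'q': array([-1.02287557e+00,  3.59416494e-01,  1.10432387e-02, -3.76211017e-04,
       -1.22413174e+00, -2.88086868e-01]), 'qd': array([ 0.00168715, -0.00059828,  0.00265632,  0.00054438,  0.00060976,
        0.00063489]), 'joint_efforts': array([ 1.04900992e-03, -5.82720709e+01,  2.93060321e+01,  6.99753106e+00,
        6.84678686e-03, -1.65378224e-04]), 'eef_pos': array([ 0.17336109, -0.6521465 ,  0.4036918 ]), 'ee_rot': array([0.0840183 , 1.56905143, 1.91452039]), 'force': array([ 0.47742068, -0.20480719, -0.1107627 ]), 'moment': array([-0.02781403,  0.05332934, -0.019911  ]), 'width': 0.0878035760467642}
scene {'fx': 540.5726, 'fy': 540.5726, 'cx': 282.3285, 'cy': 212.865, 'T': [[-0.1016, 0.8363, -0.5388, 1.3579], [0.9948, 0.0842, -0.0569, 0.0757], [-0.0022, -0.5418, -0.8405, 1.2607], [0.0, 0.0, 0.0, 1.0]]}
top {'fx': 467.4335, 'fy': 467.4335, 'cx': 274.4757, 'cy': 203.2655, 'T': [[-0.0174, -0.988, 0.1534, 0.4046], [-0.9995, 0.0215, 0.0252, -0.0137], [-0.0282, -0.1529, -0.9878, 1.4224], [0.0, 0.0, 0.0, 1.0]]}
wrist {'fx': 304.5586, 'fy': 304.5586, 'cx': 274.0952, 'cy': 206.3565, 'mount': [[0.0006, -0.262, 0.9651, 0.0195], [-0.0004, -0.9651, -0.262, 0.0702], [1.0, -0.0002, -0.0007, -0.0008], [0.0, 0.0, 0.0, 1.0]]}
```

View pics/scene0.png

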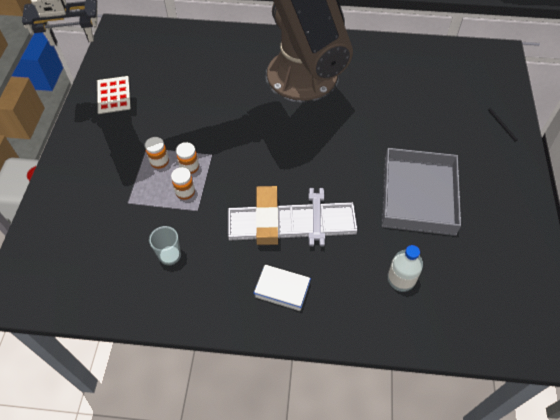

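View pics/top0.png

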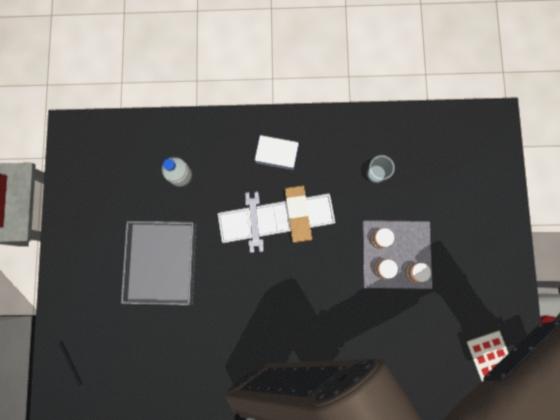

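View pics/wrist0.png

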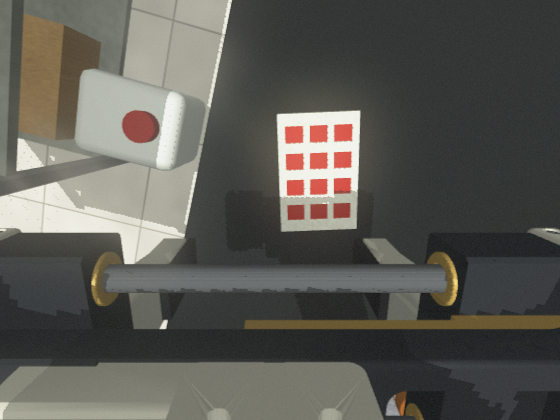

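```bash
cat > h.py <<'E'
from station import telemetry, optics, job_done, finder
import cv2, numpy as np
from scipy.spatial.transform import Rotation as R
def RT(s): 
    T=np.eye(4); T[:3,:3]=R.from_euler('xyz',s["ee_rot"]).as_matrix(); T[:3,3]=s["eef_pos"]; return T
def cam(n,s=None):
    c=optics.calibration(n)
    T=np.array(c["T"]) if "T" in c else RT(s if s is not None else telemetry.get_state())@np.array(c["mount"])
    K=np.array([[c["fx"],0,c["cx"]],[0,c["fy"],c["cy"]],[0,0,1]]); return K,T
def px2w(C,row,col,z):
    K,T=C; d=T[:3,:3]@np.linalg.solve(K,[col,row,1.]); o=T[:3,3]; return o+d*(z-o[2])/d[2]
def proj(C,P):
    K,T=C; p=(np.atleast_2d(P)-T[:3,3])@T[:3,:3]; q=p@K.T; return q[:,:2]/q[:,2:]
def grab(n,name=None):
    s=telemetry.get_state(); C=cam(n,s); im=optics.grab_frame(n)
    if name: cv2.imwrite(f"pics/{name}.png",im[:,:,::-1])
    return im,C
def state(): 
    s=telemetry.get_state(); print("t",round(s["t"],2),"pos",np.round(s["eef_pos"],4),"rpy",np.round(s["ee_rot"],4),"w",round(s["width"],4),"F",np.round(s["force"],1),"q",np.round(s["q"],3)); return s
E
python3 - <<'E'
from h import *
Z=dict(carton=0.02,spanner=0.02,bin=0,mat=0,tray=0,tray_c0=.005,tray_c1=.005,tray_c2=.005,tray_c3=.005,solvent=0,beaker=0,vialbox=0,jar0=.003,jar0_top=.085)
for n in ["top","scene"]:
    im,C=grab(n)
    for q,z in Z.items():
        for r in finder.pinpoint(q,n)[:4]:
            if r["confidence"]<.2: continue
            print(n,q,round(r["confidence"],2),np.round(r["location"],1),np.round(px2w(C,*r["location"],z),4))
E
```

```text
top carton 0.71 [218.1 298.6] [ 0.5756 -0.05    0.02  ]
top spanner 0.97 [221.3 252.6] [0.5688 0.0891 0.02  ]
top bin 0.88 [258.5 159.3] [0.463  0.3764 0.    ]
top bin 0.65 [252.5 399. ] [ 0.4676 -0.3496  0.    ]
top bin 0.57 [271.7 413.8] [ 0.4097 -0.3902  0.    ]
top bin 0.5 [176.1 373.9] [ 0.7038 -0.2862  0.    ]
top mat 0.68 [253.  397.8] [ 0.4662 -0.3459  0.    ]
top mat 0.43 [215.  289.8] [ 0.5882 -0.0238  0.    ]
top tray 0.84 [215.5 271.6] [0.5878 0.032  0.    ]
top tray_c0 0.97 [217.7 291.3] [ 0.5791 -0.0282  0.005 ]
top tray_c0 0.82 [228.7 234.8] [0.5489 0.1448 0.005 ]
top tray_c0 0.78 [210.1 317.8] [ 0.6008 -0.1096  0.005 ]
top tray_c0 0.56 [220.6 262.9] [0.572  0.0587 0.005 ]
top tray_c1 0.97 [217.7 291.3] [ 0.5791 -0.0282  0.005 ]
top tray_c1 0.82 [228.7 234.8] [0.5489 0.1448 0.005 ]
top tray_c1 0.78 [210.1 317.8] [ 0.6008 -0.1096  0.005 ]
top tray_c1 0.56 [220.6 262.9] [0.572  0.0587 0.005 ]
top tray_c2 0.97 [217.7 291.3] [ 0.5791 -0.0282  0.005 ]
top tray_c2 0.82 [228.7 234.8] [0.5489 0.1448 0.005 ]
top tray_c2 0.78 [210.1 317.8] [ 0.6008 -0.1096  0.005 ]
top tray_c2 0
[... 2037 characters left out ...]
 0.1467 0.005 ]
scene tray_c3 0.95 [224.1 279.2] [ 0.59   -0.0141  0.005 ]
scene tray_c3 0.95 [221.3 308.9] [0.5729 0.0658 0.005 ]
scene tray_c3 0.94 [221.9 243.5] [ 0.5928 -0.112   0.005 ]
scene tray_c3 0.91 [220.1 338.7] [0.5609 0.1467 0.005 ]
scene solvent 0.78 [278.7 401.9] [0.7193 0.3167 0.    ]
scene beaker 0.8 [255.8 166.5] [ 0.7146 -0.3003  0.    ]
scene beaker 0.25 [177.4 171. ] [ 0.4604 -0.3432  0.    ]
scene vialbox 0.85 [287.4 282.7] [0.7744 0.0142 0.    ]
scene jar0 0.93 [189.8 184.1] [ 0.5019 -0.2957  0.003 ]
scene jar0 0.79 [166.9 189. ] [ 0.4196 -0.2978  0.003 ]
scene jar0 0.62 [162.1 157.6] [ 0.4113 -0.3934  0.003 ]
scene jar0_top 0.58 [175.8 181. ] [ 0.5129 -0.2891  0.085 ]
```

```bash
python3 - <<'E'
from h import *
s=state(); print(np.round(RT(s)[:3,:3],3))
for n in ["top","scene"]:
    im,C=grab(n)
    big=cv2.resize(im,None,fx=4,fy=4,interpolation=cv2.INTER_CUBIC)
    x0,y0=(210,175) if n=="top" else (220,170)
    cv2.imwrite(f"pics/crop_{n}.png",big[y0*4:y0*4+400,x0*4:x0*4+600][:,:,::-1])
    for q,z in dict(carton=.06,spanner=.032,bin=.05,tray=.02,mat=.003).items():
        for r in finder.silhouettes(q,n)[:1]:
            m=r["pixels"]; rr,cc=np.nonzero(m)
            P=np.array([px2w(C,a,b,z)[:2] for a,b in zip(rr,cc)],np.float32)
            (c,wh,a)=cv2.minAreaRect(P); print(n,q,round(r["confidence"],2),np.round(r["extent"]),np.round(c,4),np.round(wh,3),round(a,1),m.sum())
E
```

```text
t 1.65 pos [ 0.1734 -0.6523  0.4047] rpy [ 1.954   1.5708 -2.4986] w 0.088 F [ 0.1 -0.1  0.6] q [-1.023  0.359  0.012  0.    -1.224 -0.288]
[[-0.    -0.966 -0.257]
 [-0.    -0.257  0.966]
 [-1.     0.    -0.   ]]
top carton 0.59 [122. 220. 195. 303.] [0.4494 0.36  ] [0.208 0.237] 88.5 5677
top spanner 0.69 [214. 191. 337. 244.] [0.5754 0.0185] [0.091 0.341] 8.8 2615
top bin 0.58 [119. 222. 192. 306.] [0.45   0.3638] [0.209 0.239] 87.8 5714
top tray 0.71 [218. 196. 337. 244.] [0.5782 0.0192] [0.097 0.345] 8.6 2711
top mat 0.85 [365. 220. 432. 293.] [ 0.4628 -0.3413] [0.198 0.2  ] 88.7 3188
scene carton 0.66 [257. 183. 280. 244.] [ 0.5943 -0.0464] [0.18  0.057] 7.3 1200
scene spanner 0.72 [306. 189. 325. 243.] [0.5697 0.0818] [0.183 0.045] 4.5 635
scene bin 0.76 [381. 147. 462. 237.] [0.4656 0.3641] [0.209 0.274] 88.8 6101
scene tray 0.91 [227. 198. 359. 242.] [0.5825 0.0225] [0.107 0.346] 8.9 3120
scene mat 0.89 [129. 152. 215. 211.] [ 0.4636 -0.3426] [0.199 0.2  ] 88.4 2505
```

View pics/crop_top.png

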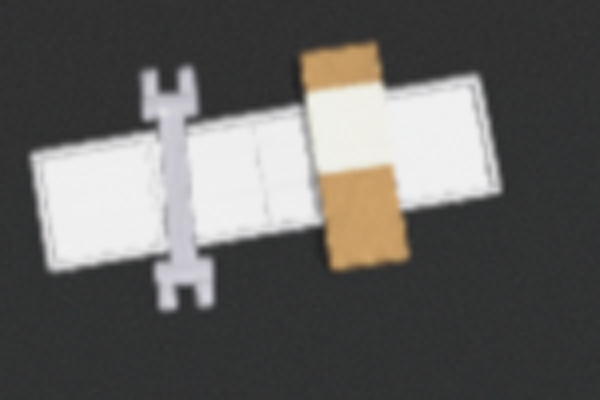

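View pics/crop_scene.png

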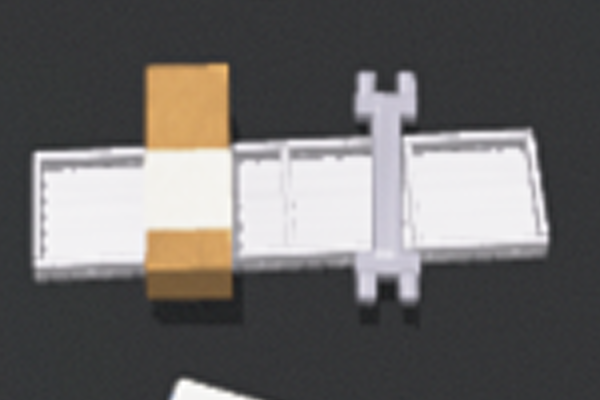

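```bash
python3 - <<'E'
from h import *
C=cam("top"); S=cam("scene")
def f(C,pts,z,x0,y0):
    P=np.array([px2w(C,y0+y/4,x0+x/4,z)[:2] for x,y in pts]); c=P.mean(0)
    l=[round(float(np.linalg.norm(P[i]-P[(i+1)%len(P)])),4) for i in range(len(P))]
    a=[round(float(np.degrees(np.arctan2(*(P[(i+1)%len(P)]-P[i])[::-1]))),1) for i in range(len(P))]
    print(np.round(c,4),l,a)
f(C,[(32,152),(480,75),(500,193),(50,271)],.02,210,175)
f(C,[(302,52),(377,42),(408,258),(332,270)],.06,210,175)
f(C,[(170,70),(186,305)],.032,210,175)
f(S,[(34,153),(532,131),(548,239),(36,269)],.02,220,170)
f(S,[(146,66),(227,65),(232,270),(148,269)],.06,220,170)
f(S,[(386,73),(388,297)],.032,220,170)
E
```

```text
[0.577  0.0171] [0.3452, 0.0911, 0.3433, 0.0916] [-81.4, -172.6, 98.7, 8.6]
[ 0.584  -0.0495] [0.056, 0.1614, 0.056, 0.1628] [-83.6, -173.5, 97.9, 6.5]
[0.5664 0.0826] [0.1776, 0.1776] [-176.7, 3.3]
[0.5804 0.0201] [0.3436, 0.0871, 0.3421, 0.0923] [98.8, 8.8, -80.4, -170.3]
[ 0.5867 -0.0464] [0.0553, 0.1617, 0.0539, 0.1602] [96.6, 7.3, -85.0, -172.2]
[0.5687 0.0856] [0.179, 0.179] [4.3, -175.7]
```

```bash
cat >> h.py <<'E'
def plan(pos,theta_deg):
    """tip-down target: pos of TCP, theta = world angle of tool z (deg)"""
    s=state(); T=RT(s); th=np.radians(theta_deg)
    z=np.array([np.cos(th),np.sin(th),0]); x=np.array([0,0,-1.]); y=np.cross(z,x)
    G=np.stack([x,y,z],1)
    rv=np.degrees(R.from_matrix(T[:3,:3].T@G).as_rotvec())/6
    d=(np.array(pos)-T[:3,3])
    print("turn units",np.round(rv,2),"shift after turn",np.round(G.T@d/.025,2),"shift before",np.round(T[:3,:3].T@d/.025,2),"cur theta",round(float(np.degrees(np.arctan2(T[1,2],T[0,2]))),2))
E
python3 - <<'E'
from h import *
plan([.585,-.048,.30],97)
E
```

```text
t 2.25 pos [ 0.1734 -0.6523  0.4047] rpy [-3.0551  1.5708 -1.2245] w 0.0876 F [ 0.5 -0.2  0.4] q [-1.023  0.359  0.012  0.    -1.224 -0.288]
turn units [ 1.31 -0.    0.  ] shift after turn [  4.19 -19.29  21.99] shift before [  4.19 -22.12  19.13] cur theta 104.89
```

Call:
play_rows(
  steps=[
    {"gripper": 1,"ax": 0.65},
    {"gripper": 1,"ax": 0.65},
    {"ty": -0.87,"tz": 1,"tx": 0.18},
    {"ty": -0.87,"tz": 1,"tx": 0.18},
    {"ty": -0.87,"tz": 1,"tx": 0.18},
    {"ty": -0.87,"tz": 1,"tx": 0.18},
    {"ty": -0.87,"tz": 1,"tx": 0.18},
    {"ty": -0.87,"tz": 1,"tx": 0.18},
    {"ty": -0.87,"tz": 1,"tx": 0.18},
    {"ty": -0.87,"tz": 1,"tx": 0.18},
    {"ty": -0.87,"tz": 1,"tx": 0.18},
    {"ty": -0.87,"tz": 1,"tx": 0.18},
    {"ty": -0.87,"tz": 1,"tx": 0.18},
    {"ty": -0.87,"tz": 1,"tx": 0.18},
    {"ty": -0.87,"tz": 1,"tx": 0.18},
    {"ty": -0.87,"tz": 1,"tx": 0.18},
    {"ty": -0.87,"tz": 1,"tx": 0.18},
    {"ty": -0.87,"tz": 1,"tx": 0.18},
    {"ty": -0.87,"tz": 1,"tx": 0.18},
    {"ty": -0.87,"tz": 1,"tx": 0.18},
  ],
  newtons=25,
)

```text
invalid input
```

```bash
python3 - <<'E'
from h import *
plan([.525,-.045,.30],97)
E
```

```text
t 2.25 pos [ 0.1734 -0.6523  0.4047] rpy [-3.0551  1.5708 -1.2245] w 0.0876 F [ 0.5 -0.2  0.4] q [-1.023  0.359  0.012  0.    -1.224 -0.288]
turn units [ 1.31 -0.    0.  ] shift after turn [  4.19 -16.92  22.4 ] shift before [  4.19 -19.83  19.87] cur theta 104.89
```

Call:
play_rows(
  steps=[
    {"gripper": 1,"tx": 0,"ty": 0,"tz": 0,"ax": 0.65,"ay": 0,"az": 0},
    {"gripper": 1,"tx": 0,"ty": 0,"tz": 0,"ax": 0.66,"ay": 0,"az": 0},
    {"gripper": 1,"tx": 0.19,"ty": -0.88,"tz": 1,"ax": 0,"ay": 0,"az": 0},
    {"gripper": 1,"tx": 0.19,"ty": -0.88,"tz": 1,"ax": 0,"ay": 0,"az": 0},
    {"gripper": 1,"tx": 0.19,"ty": -0.88,"tz": 1,"ax": 0,"ay": 0,"az": 0},
    {"gripper": 1,"tx": 0.19,"ty": -0.88,"tz": 1,"ax": 0,"ay": 0,"az": 0},
    {"gripper": 1,"tx": 0.19,"ty": -0.88,"tz": 1,"ax": 0,"ay": 0,"az": 0},
    {"gripper": 1,"tx": 0.19,"ty": -0.88,"tz": 1,"ax": 0,"ay": 0,"az": 0},
    {"gripper": 1,"tx": 0.19,"ty": -0.88,"tz": 1,"ax": 0,"ay": 0,"az": 0},
    {"gripper": 1,"tx": 0.19,"ty": -0.88,"tz": 1,"ax": 0,"ay": 0,"az": 0},
    {"gripper": 1,"tx": 0.19,"ty": -0.88,"tz": 1,"ax": 0,"ay": 0,"az": 0},
    {"gripper": 1,"tx": 0.19,"ty": -0.88,"tz": 1,"ax": 0,"ay": 0,"az": 0},
    {"gripper": 1,"tx": 0.19,"ty": -0.88,"tz": 1,"ax": 0,"ay": 0,"az": 0},
    {"gripper": 1,"tx": 0.19,"ty": -0.88,"tz": 1,"ax": 0,"ay": 0,"az": 0},
    {"gripper": 1,"tx": 0.19,"ty": -0.88,"tz": 1,"ax": 0,"ay": 0,"az": 0},
    {"gripper": 1,"tx": 0.19,"ty": -0.88,"tz": 1,"ax": 0,"ay": 0,"az": 0},
    {"gripper": 1,"tx": 0.19,"ty": -0.88,"tz": 1,"ax": 0,"ay": 0,"az": 0},
    {"gripper": 1,"tx": 0.19,"ty": -0.88,"tz": 1,"ax": 0,"ay": 0,"az": 0},
  ],
  newtons=25,
)

```text
t: 3.75
eef_pos: [0.4745, -0.2107, 0.3288]
ee_rot: [-1.848, 1.57, -0.155]
force: [0.5, 0.2, -0.4]
width: 0.0877
```

```bash
python3 - <<'E'
from h import *
plan([.585,-.048,.30],97)
im,C=grab("wrist","w1")
E
```

```text
t 3.75 pos [ 0.4745 -0.2107  0.3288] rpy [-1.8484  1.57   -0.1548] w 0.0877 F [ 0.5  0.2 -0.4] q [-0.04   0.168 -0.436  0.    -0.966 -1.408]
turn units [ 0.01 -0.    0.01] shift after turn [ 1.15 -5.18  5.92] shift before [ 1.16 -5.18  5.92] cur theta 97.04
```

View pics/w1.png

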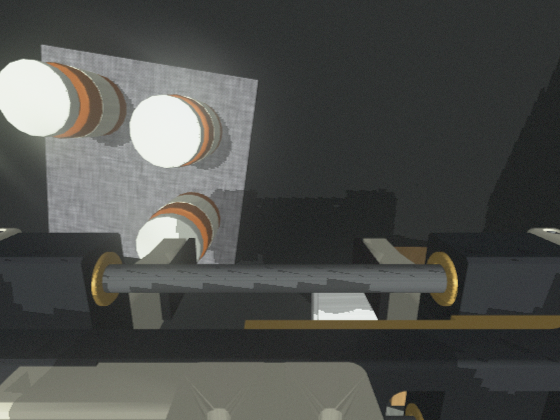

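Call:
play_rows(
  steps=[
    {"gripper": 1,"tx": 0.19,"ty": -0.86,"tz": 0.99,"ax": 0,"ay": 0,"az": 0},
    {"gripper": 1,"tx": 0.19,"ty": -0.86,"tz": 0.99,"ax": 0,"ay": 0,"az": 0},
    {"gripper": 1,"tx": 0.19,"ty": -0.86,"tz": 0.99,"ax": 0,"ay": 0,"az": 0},
    {"gripper": 1,"tx": 0.19,"ty": -0.86,"tz": 0.99,"ax": 0,"ay": 0,"az": 0},
    {"gripper": 1,"tx": 0.19,"ty": -0.86,"tz": 0.99,"ax": 0,"ay": 0,"az": 0},
    {"gripper": 1,"tx": 0.19,"ty": -0.86,"tz": 0.98,"ax": 0,"ay": 0,"az": 0},
    {"gripper": 1,"tx": 0,"ty": 0,"tz": 0,"ax": 0,"ay": 0,"az": 0},
  ],
)

```text
t: 4.38
eef_pos: [0.5864, -0.0456, 0.2993]
ee_rot: [-1.734, 1.57, -0.037]
force: [0.1, -0.7, 0.7]
width: 0.0875
```

```bash
python3 - <<'E'
from h import *
plan([.585,-.048,.204],97)
im,C=grab("wrist","w2"); im,C=grab("scene","s2")
E
```

```text
t 4.38 pos [ 0.5864 -0.0456  0.2993] rpy [-1.734   1.5701 -0.0374] w 0.0875 F [ 0.1 -0.7  0.7] q [ 0.255  0.306 -0.324  0.    -0.94  -1.7  ]
turn units [ 0.04 -0.    0.01] shift after turn [ 3.81  0.07 -0.09] shift before [ 3.81  0.07 -0.09] cur theta 97.21
```

View pics/w2.png

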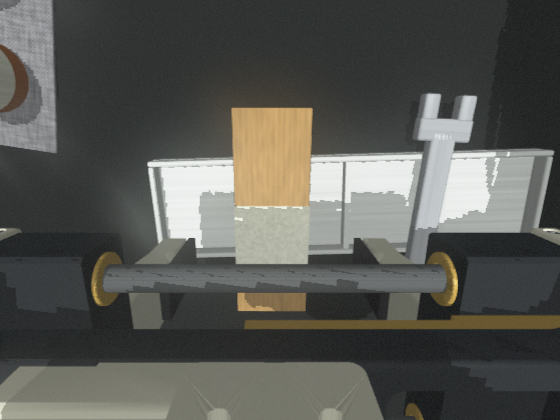

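View pics/s2.png

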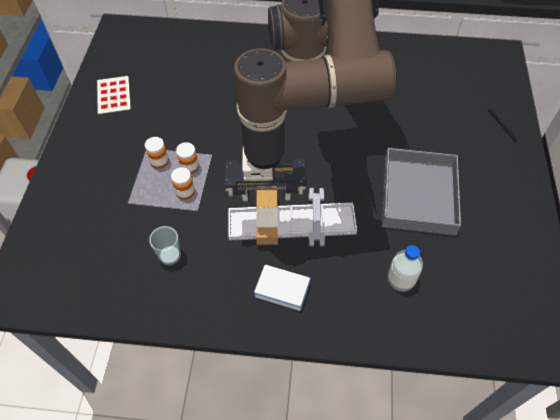

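Call:
play_rows(
  steps=[
    {"gripper": 1,"tx": 0.95,"ty": 0.07,"tz": -0.05,"ax": 0,"ay": 0,"az": 0},
    {"gripper": 1,"tx": 0.95,"ty": 0,"tz": -0.04,"ax": 0,"ay": 0,"az": 0},
    {"gripper": 1,"tx": 0.95,"ty": 0,"tz": 0,"ax": 0,"ay": 0,"az": 0},
    {"gripper": 1,"tx": 0.95,"ty": 0,"tz": 0,"ax": 0,"ay": 0,"az": 0},
    {"gripper": 0,"tx": 0,"ty": 0,"tz": 0,"ax": 0,"ay": 0,"az": 0},
    {"gripper": 0,"tx": 0,"ty": 0,"tz": 0,"ax": 0,"ay": 0,"az": 0},
    {"gripper": 0,"tx": 0,"ty": 0,"tz": 0,"ax": 0,"ay": 0,"az": 0},
    {"gripper": 0,"tx": 0,"ty": 0,"tz": 0,"ax": 0,"ay": 0,"az": 0},
    {"gripper": 0,"tx": 0,"ty": 0,"tz": 0,"ax": 0,"ay": 0,"az": 0},
    {"gripper": 0,"tx": 0,"ty": 0,"tz": 0,"ax": 0,"ay": 0,"az": 0},
    {"gripper": 0,"tx": 0,"ty": 0,"tz": 0,"ax": 0,"ay": 0,"az": 0},
    {"gripper": 0,"tx": 0,"ty": 0,"tz": 0,"ax": 0,"ay": 0,"az": 0},
  ],
  newtons=25,
)

```text
t: 5.48
eef_pos: [0.5828, -0.0517, 0.2067]
ee_rot: [-1.577, 1.568, 0.117]
force: [-1.9, 0.5, 8.0]
width: 0.0558
```

Call:
play_rows(
  steps=[
    {"gripper": 0,"tx": -0.5,"ty": 0,"tz": 0,"ax": 0,"ay": 0,"az": 0},
    {"gripper": 0,"tx": -1,"ty": 0,"tz": 0,"ax": 0,"ay": 0,"az": 0},
    {"gripper": 0,"tx": -1,"ty": 0,"tz": 0,"ax": 0,"ay": 0,"az": 0},
    {"gripper": 0,"tx": -1,"ty": 0,"tz": 0,"ax": 0,"ay": 0,"az": 0},
    {"gripper": 0,"tx": 0,"ty": 0,"tz": 0,"ax": 0,"ay": 0,"az": 0},
  ],
)

```text
t: 5.9
eef_pos: [0.5838, -0.0517, 0.2983]
ee_rot: [-1.618, 1.563, 0.077]
force: [0.5, 0.5, 0.3]
width: 0.0557
```

```bash
python3 - <<'E'
from h import *
plan([.455,.398,.28],90)
im,C=grab("scene","s3")
E
```

```text
t 5.9 pos [ 0.5838 -0.0517  0.2983] rpy [-1.6178  1.5626  0.0767] w 0.0557 F [0.5 0.5 0.3] q [ 0.246  0.302 -0.334  0.002 -0.927 -1.694]
turn units [1.18 0.   0.08] shift after turn [ 0.73  5.15 17.99] shift before [ 0.7   2.9  18.49] cur theta 97.09
```

View pics/s3.png

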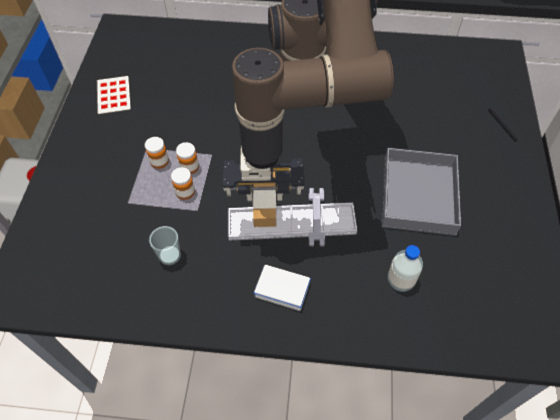

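Call:
play_rows(
  steps=[
    {"gripper": 0,"tx": 0,"ty": 0,"tz": 0,"ax": 0.59,"ay": 0,"az": 0},
    {"gripper": 0,"tx": 0,"ty": 0,"tz": 0,"ax": 0.59,"ay": 0,"az": 0},
    {"gripper": 0,"tx": 0,"ty": 0.29,"tz": 1,"ax": 0,"ay": 0,"az": 0},
    {"gripper": 0,"tx": 0,"ty": 0.29,"tz": 1,"ax": 0,"ay": 0,"az": 0},
    {"gripper": 0,"tx": 0,"ty": 0.29,"tz": 1,"ax": 0,"ay": 0,"az": 0},
    {"gripper": 0,"tx": 0,"ty": 0.29,"tz": 1,"ax": 0,"ay": 0,"az": 0},
    {"gripper": 0,"tx": 0,"ty": 0.29,"tz": 1,"ax": 0,"ay": 0,"az": 0},
    {"gripper": 0,"tx": 0,"ty": 0.29,"tz": 1,"ax": 0,"ay": 0,"az": 0},
    {"gripper": 0,"tx": 0,"ty": 0.29,"tz": 1,"ax": 0,"ay": 0,"az": 0},
    {"gripper": 0,"tx": 0,"ty": 0.29,"tz": 1,"ax": 0,"ay": 0,"az": 0},
    {"gripper": 0,"tx": 0,"ty": 0.29,"tz": 1,"ax": 0,"ay": 0,"az": 0},
    {"gripper": 0,"tx": 0,"ty": 0.29,"tz": 1,"ax": 0,"ay": 0,"az": 0},
    {"gripper": 0,"tx": 0,"ty": 0.29,"tz": 1,"ax": 0,"ay": 0,"az": 0},
    {"gripper": 0,"tx": 0,"ty": 0.29,"tz": 1,"ax": 0,"ay": 0,"az": 0},
    {"gripper": 0,"tx": 0,"ty": 0.29,"tz": 1,"ax": 0,"ay": 0,"az": 0},
    {"gripper": 0,"tx": 0,"ty": 0.29,"tz": 1,"ax": 0,"ay": 0,"az": 0},
    {"gripper": 0,"tx": 0,"ty": 0.29,"tz": 1,"ax": 0,"ay": 0,"az": 0},
    {"gripper": 0,"tx": 0,"ty": 0.29,"tz": 1,"ax": 0,"ay": 0,"az": 0},
    {"gripper": 0,"tx": 0,"ty": 0.29,"tz": 1,"ax": 0,"ay": 0,"az": 0},
    {"gripper": 0,"tx": 0,"ty": 0.22,"tz": 0.9,"ax": 0,"ay": 0,"az": 0},
  ],
)

```text
t: 7.62
eef_pos: [0.4529, 0.3969, 0.2917]
ee_rot: [2.354, 1.569, -2.359]
force: [0.6, -0.2, -0.7]
width: 0.056
```

```bash
python3 - <<'E'
from h import *
im,C=grab("wrist","w4");
plan([.455,.398,.196],90)
im,C=grab("scene","s4")
E
```

```text
t 7.67 pos [0.4527 0.4003 0.2918] rpy [-0.3485  1.5703  1.2234] w 0.0558 F [2.1 3.3 0.2] q [ 1.047  0.338 -0.296 -0.    -0.936 -2.617]
turn units [0.01 0.   0.  ] shift after turn [ 3.83 -0.09 -0.09] shift before [ 3.83 -0.09 -0.09] cur theta 90.06
```

View pics/s4.png

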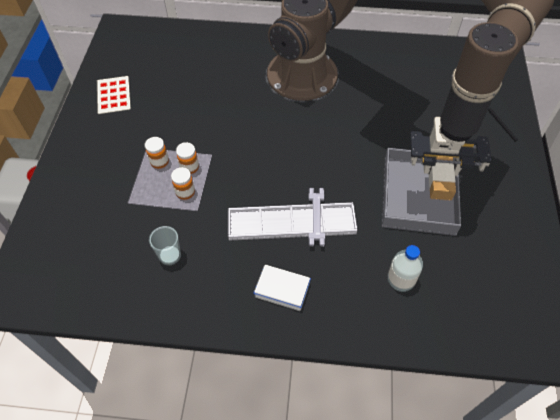

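View pics/w4.png

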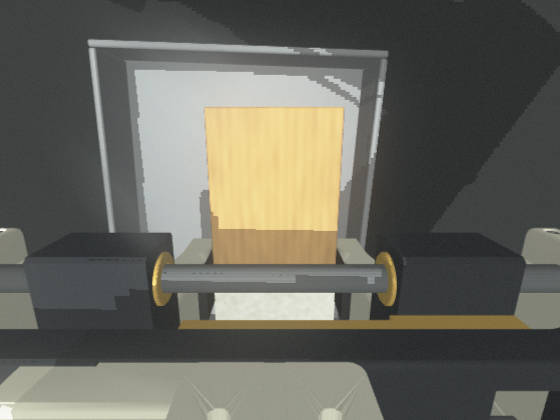

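```bash
python3 - <<'E'
from h import *
s=telemetry.get_state(); s["eef_pos"]=np.array([.4529,.3969,.2917])
C=cam("wrist",s)
for r,c in [(44,90),(53,386),(230,113),(230,371)]: print(np.round(px2w(C,r,c,.05),4))
for r,c in [(65,130),(70,362)]: print(np.round(px2w(C,r,c,.005),4))
E
```

```text
[0.3322 0.2742 0.05  ]
[0.3374 0.4702 0.05  ]
[0.4623 0.2715 0.05  ]
[0.462  0.4708 0.05  ]
[0.3373 0.2794 0.005 ]
[0.3408 0.467  0.005 ]
```

Call:
play_rows(
  steps=[
    {"gripper": 0,"tx": 1,"ty": 0,"tz": 0,"ax": 0,"ay": 0,"az": 0},
    {"gripper": 0,"tx": 1,"ty": 0,"tz": 0,"ax": 0,"ay": 0,"az": 0},
    {"gripper": 0,"tx": 1,"ty": 0,"tz": 0,"ax": 0,"ay": 0,"az": 0},
    {"gripper": 0,"tx": 0.5,"ty": 0,"tz": 0,"ax": 0,"ay": 0,"az": 0},
    {"gripper": 0,"tx": 0.3,"ty": 0,"tz": 0,"ax": 0,"ay": 0,"az": 0},
    {"gripper": 0,"tx": 0,"ty": 0,"tz": 0,"ax": 0,"ay": 0,"az": 0},
    {"gripper": 0.75,"tx": 0,"ty": 0,"tz": 0,"ax": 0,"ay": 0,"az": 0},
    {"gripper": 0.75,"tx": 0,"ty": 0,"tz": 0,"ax": 0,"ay": 0,"az": 0},
    {"gripper": 0.75,"tx": 0,"ty": 0,"tz": 0,"ax": 0,"ay": 0,"az": 0},
    {"gripper": 0.75,"tx": 0,"ty": 0,"tz": 0,"ax": 0,"ay": 0,"az": 0},
    {"gripper": 0.75,"tx": -0.3,"ty": 0,"tz": 0,"ax": 0,"ay": 0,"az": 0},
    {"gripper": 0.75,"tx": -1,"ty": 0,"tz": 0,"ax": 0,"ay": 0,"az": 0},
    {"gripper": 0.75,"tx": -1,"ty": 0,"tz": 0,"ax": 0,"ay": 0,"az": 0},
    {"gripper": 0.75,"tx": -1,"ty": 0,"tz": 0,"ax": 0,"ay": 0,"az": 0},
    {"gripper": 0.75,"tx": -0.5,"ty": 0,"tz": 0,"ax": 0,"ay": 0,"az": 0},
  ],
)

```text
t: 8.97
eef_pos: [0.4544, 0.3963, 0.2971]
ee_rot: [-0.695, 1.566, 0.876]
force: [0.8, 0.4, 0.4]
width: 0.0655
```

```bash
python3 - <<'E'
from h import *
im,C=grab("scene","s5")
plan([.5675,.084,.29],94)
E
```

```text
t 9.02 pos [0.4547 0.3967 0.2987] rpy [-0.689   1.5633  0.8817] w 0.0658 F [0.8 0.5 0.7] q [ 1.041e+00  3.280e-01 -2.940e-01  1.000e-03 -9.420e-01 -2.613e+00]
turn units [-0.67  0.05  0.05] shift after turn [  0.35  -3.63 -12.79] shift before [  0.3   -4.51 -12.51] cur theta 90.0
```

View pics/s5.png

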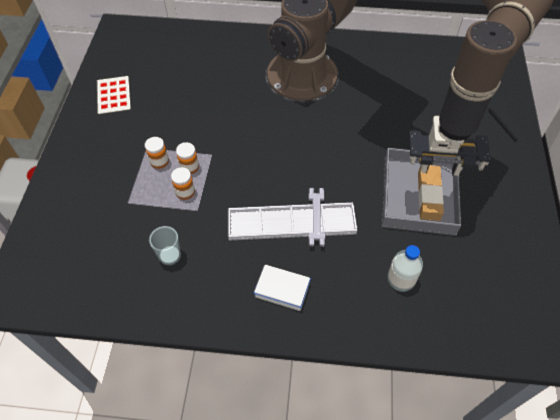

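Call:
play_rows(
  steps=[
    {"gripper": 0.6,"tx": 0,"ty": 0,"tz": 0,"ax": -0.67,"ay": 0,"az": 0},
    {"gripper": 0.6,"tx": 0,"ty": -0.28,"tz": -0.98,"ax": 0,"ay": 0,"az": 0},
    {"gripper": 0.6,"tx": 0,"ty": -0.28,"tz": -0.98,"ax": 0,"ay": 0,"az": 0},
    {"gripper": 0.6,"tx": 0,"ty": -0.28,"tz": -0.98,"ax": 0,"ay": 0,"az": 0},
    {"gripper": 0.6,"tx": 0,"ty": -0.28,"tz": -0.98,"ax": 0,"ay": 0,"az": 0},
    {"gripper": 0.6,"tx": 0,"ty": -0.28,"tz": -0.98,"ax": 0,"ay": 0,"az": 0},
    {"gripper": 0.6,"tx": 0,"ty": -0.28,"tz": -0.98,"ax": 0,"ay": 0,"az": 0},
    {"gripper": 0.6,"tx": 0,"ty": -0.28,"tz": -0.98,"ax": 0,"ay": 0,"az": 0},
    {"gripper": 0.6,"tx": 0,"ty": -0.28,"tz": -0.98,"ax": 0,"ay": 0,"az": 0},
    {"gripper": 0.6,"tx": 0,"ty": -0.28,"tz": -0.98,"ax": 0,"ay": 0,"az": 0},
    {"gripper": 0.6,"tx": 0,"ty": -0.28,"tz": -0.98,"ax": 0,"ay": 0,"az": 0},
    {"gripper": 0.6,"tx": 0,"ty": -0.28,"tz": -0.98,"ax": 0,"ay": 0,"az": 0},
    {"gripper": 0.6,"tx": 0,"ty": -0.28,"tz": -0.98,"ax": 0,"ay": 0,"az": 0},
    {"gripper": 0.6,"tx": 0,"ty": -0.28,"tz": -0.98,"ax": 0,"ay": 0,"az": 0},
    {"gripper": 0.6,"tx": 0,"ty": 0,"tz": 0,"ax": 0,"ay": 0,"az": 0},
    {"gripper": 0.6,"tx": 0,"ty": 0,"tz": 0,"ax": 0,"ay": 0,"az": 0},
  ],
)

```text
t: 10.35
eef_pos: [0.5669, 0.0832, 0.2933]
ee_rot: [-1.165, 1.57, 0.472]
force: [-0.0, 0.3, -0.8]
width: 0.0528
```

```bash
python3 - <<'E'
from h import *
im,C=grab("wrist","w6")
plan([.5675,.084,.2005],94)
E
```

```text
t 10.4 pos [0.5667 0.0839 0.2932] rpy [-1.0607  1.5701  0.578 ] w 0.0524 F [-0.6  1.1  0.8] q [ 0.488  0.29  -0.365 -0.    -0.916 -1.991]
turn units [-0.02  0.    0.01] shift after turn [ 3.71 -0.03  0.  ] shift before [ 3.71 -0.03  0.  ] cur theta 93.89
```

View pics/w6.png

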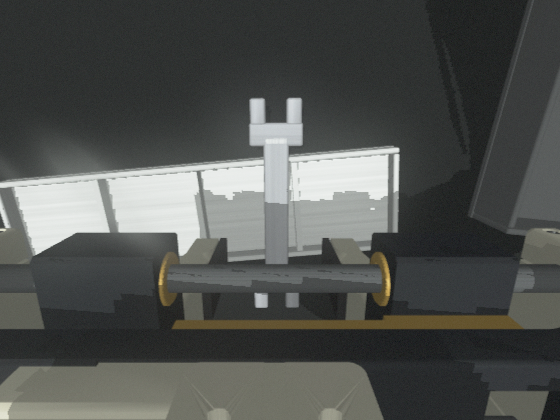

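Call:
play_rows(
  steps=[
    {"gripper": 0.6,"tx": 1,"ty": 0,"tz": 0,"ax": 0,"ay": 0,"az": 0},
    {"gripper": 0.6,"tx": 1,"ty": 0,"tz": 0,"ax": 0,"ay": 0,"az": 0},
    {"gripper": 0.6,"tx": 1,"ty": 0,"tz": 0,"ax": 0,"ay": 0,"az": 0},
    {"gripper": 0.6,"tx": 0.5,"ty": 0,"tz": 0,"ax": 0,"ay": 0,"az": 0},
    {"gripper": 0.6,"tx": 0.15,"ty": 0,"tz": 0,"ax": 0,"ay": 0,"az": 0},
    {"gripper": 0.6,"tx": 0,"ty": 0,"tz": 0,"ax": 0,"ay": 0,"az": 0},
  ],
)

```text
t: 10.9
eef_pos: [0.5664, 0.0851, 0.2007]
ee_rot: [1.986, 1.569, -2.656]
force: [0.1, 0.3, -0.2]
width: 0.0524
```

Call:
play_rows(
  steps=[
    {"gripper": 0,"tx": 0,"ty": 0,"tz": 0,"ax": 0,"ay": 0,"az": 0},
    {"gripper": 0,"tx": 0,"ty": 0,"tz": 0,"ax": 0,"ay": 0,"az": 0},
    {"gripper": 0,"tx": 0,"ty": 0,"tz": 0,"ax": 0,"ay": 0,"az": 0},
    {"gripper": 0,"tx": 0,"ty": 0,"tz": 0,"ax": 0,"ay": 0,"az": 0},
    {"gripper": 0,"tx": 0,"ty": 0,"tz": 0,"ax": 0,"ay": 0,"az": 0},
    {"gripper": 0,"tx": 0,"ty": 0,"tz": 0,"ax": 0,"ay": 0,"az": 0},
    {"gripper": 0,"tx": 0,"ty": 0,"tz": 0,"ax": 0,"ay": 0,"az": 0},
    {"gripper": 0,"tx": 0,"ty": 0,"tz": 0,"ax": 0,"ay": 0,"az": 0},
  ],
  newtons=40,
)

```text
t: 11.57
eef_pos: [0.5669, 0.0844, 0.2019]
ee_rot: [-1.287, 1.57, 0.353]
force: [-0.7, 0.9, 5.6]
width: 0.0192
```

Call:
play_rows(
  steps=[
    {"gripper": 0,"tx": -0.4,"ty": 0,"tz": 0,"ax": 0,"ay": 0,"az": 0},
    {"gripper": 0,"tx": -0.9,"ty": 0,"tz": 0,"ax": 0,"ay": 0,"az": 0},
    {"gripper": 0,"tx": -1,"ty": 0,"tz": 0,"ax": 0,"ay": 0,"az": 0},
    {"gripper": 0,"tx": -1,"ty": 0,"tz": 0,"ax": 0,"ay": 0,"az": 0},
    {"gripper": 0,"tx": -0.7,"ty": 0,"tz": 0,"ax": 0,"ay": 0,"az": 0},
    {"gripper": 0,"tx": 0,"ty": 0,"tz": 0,"ax": 0,"ay": 0,"az": 0},
  ],
)

```text
t: 12.07
eef_pos: [0.5678, 0.0846, 0.306]
ee_rot: [-1.306, 1.564, 0.334]
force: [0.3, -0.0, -1.5]
width: 0.0193
```

```bash
python3 - <<'E'
from h import *
plan([.454,.316,.30],90)
im,C=grab("scene","s7")
E
```

```text
t 12.07 pos [0.5678 0.0846 0.306 ] rpy [-1.306   1.5645  0.3345] w 0.0193 F [ 0.3 -0.  -1.5] q [ 4.890e-01  2.760e-01 -3.500e-01  1.000e-03 -9.380e-01 -1.991e+00]
turn units [0.67 0.02 0.06] shift after turn [0.24 4.55 9.26] shift before [0.23 3.9  9.55] cur theta 94.0
```

View pics/s7.png

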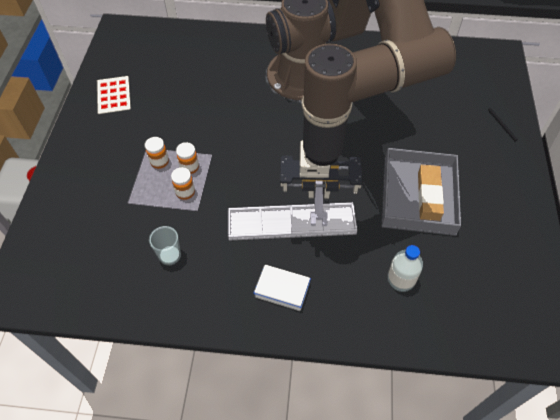

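Call:
play_rows(
  steps=[
    {"gripper": 0,"tx": 0,"ty": 0,"tz": 0,"ax": 0.67,"ay": 0,"az": 0},
    {"gripper": 0,"tx": 0,"ty": 0.45,"tz": 0.93,"ax": 0,"ay": 0,"az": 0},
    {"gripper": 0,"tx": 0,"ty": 0.45,"tz": 0.93,"ax": 0,"ay": 0,"az": 0},
    {"gripper": 0,"tx": 0,"ty": 0.45,"tz": 0.93,"ax": 0,"ay": 0,"az": 0},
    {"gripper": 0,"tx": 0,"ty": 0.45,"tz": 0.93,"ax": 0,"ay": 0,"az": 0},
    {"gripper": 0,"tx": 0,"ty": 0.45,"tz": 0.93,"ax": 0,"ay": 0,"az": 0},
    {"gripper": 0,"tx": 0,"ty": 0.45,"tz": 0.93,"ax": 0,"ay": 0,"az": 0},
    {"gripper": 0,"tx": 0,"ty": 0.45,"tz": 0.93,"ax": 0,"ay": 0,"az": 0},
    {"gripper": 0,"tx": 0,"ty": 0.45,"tz": 0.93,"ax": 0,"ay": 0,"az": 0},
    {"gripper": 0,"tx": 0,"ty": 0.45,"tz": 0.93,"ax": 0,"ay": 0,"az": 0},
    {"gripper": 0,"tx": 0,"ty": 0.45,"tz": 0.93,"ax": 0,"ay": 0,"az": 0},
    {"gripper": 0,"tx": 0,"ty": 0,"tz": 0,"ax": 0,"ay": 0,"az": 0},
    {"gripper": 0,"tx": 0,"ty": 0,"tz": 0,"ax": 0,"ay": 0,"az": 0},
  ],
)

```text
t: 13.2
eef_pos: [0.4536, 0.3177, 0.3003]
ee_rot: [2.375, 1.569, -2.337]
force: [-0.3, -0.2, -1.9]
width: 0.0194
```

```bash
python3 - <<'E'
from h import *
plan([.454,.316,.191],90)
im,C=grab("scene","s8"); im,C=grab("wrist","w8")
E
```

```text
t 13.2 pos [0.4536 0.3177 0.3003] rpy [ 2.3748  1.5687 -2.3366] w 0.0194 F [-0.3 -0.2 -1.9] q [ 0.965  0.254 -0.397 -0.    -0.922 -2.534]
turn units [ 0.01 -0.01 -0.01] shift after turn [ 4.37 -0.02 -0.07] shift before [ 4.37 -0.02 -0.06] cur theta 90.06
```

View pics/w8.png

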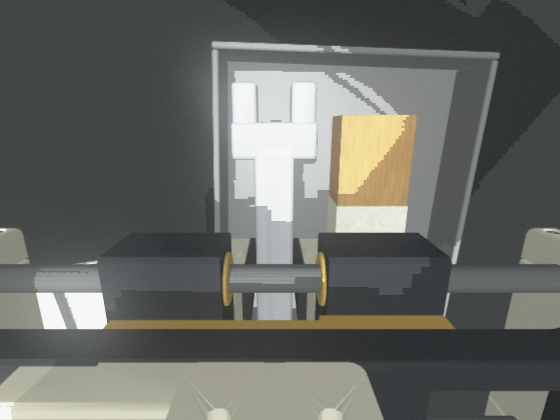

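Call:
play_rows(
  steps=[
    {"gripper": 0,"tx": 0.9,"ty": 0,"tz": 0.15,"ax": 0,"ay": 0,"az": 0},
    {"gripper": 0,"tx": 1,"ty": 0,"tz": 0,"ax": 0,"ay": 0,"az": 0},
    {"gripper": 0,"tx": 1,"ty": 0,"tz": 0,"ax": 0,"ay": 0,"az": 0},
    {"gripper": 0,"tx": 0.9,"ty": 0,"tz": 0,"ax": 0,"ay": 0,"az": 0},
    {"gripper": 0,"tx": 0.5,"ty": 0,"tz": 0,"ax": 0,"ay": 0,"az": 0},
    {"gripper": 0,"tx": 0,"ty": 0,"tz": 0,"ax": 0,"ay": 0,"az": 0},
    {"gripper": 0.32,"tx": 0,"ty": 0,"tz": 0,"ax": 0,"ay": 0,"az": 0},
    {"gripper": 0.32,"tx": 0,"ty": 0,"tz": 0,"ax": 0,"ay": 0,"az": 0},
    {"gripper": 0.32,"tx": 0,"ty": 0,"tz": 0,"ax": 0,"ay": 0,"az": 0},
    {"gripper": 0.32,"tx": 0,"ty": 0,"tz": 0,"ax": 0,"ay": 0,"az": 0},
    {"gripper": 0.32,"tx": -0.3,"ty": 0,"tz": 0,"ax": 0,"ay": 0,"az": 0},
    {"gripper": 0.32,"tx": -0.8,"ty": 0,"tz": 0,"ax": 0,"ay": 0,"az": 0},
    {"gripper": 0.32,"tx": -1,"ty": 0,"tz": 0,"ax": 0,"ay": 0,"az": 0},
    {"gripper": 0.32,"tx": -1,"ty": 0,"tz": 0,"ax": 0,"ay": 0,"az": 0},
    {"gripper": 0.32,"tx": -1,"ty": 0,"tz": 0,"ax": 0,"ay": 0,"az": 0},
    {"gripper": 0.32,"tx": -0.6,"ty": 0,"tz": 0,"ax": 0,"ay": 0,"az": 0},
  ],
)

```text
t: 14.63
eef_pos: [0.4547, 0.321, 0.3155]
ee_rot: [-0.749, 1.566, 0.821]
force: [1.6, 0.3, 0.2]
width: 0.0284
```

```bash
python3 - <<'E'
from h import *
state()
im,C=grab("scene","s9"); im,C=grab("wrist","w9")
im,C=grab("top","t9")
for n in ["top","scene"]:
    C=cam(n)
    for q,z in dict(jar0=.003,jar0_top=.085,tray_c0=.005).items():
        for r in finder.pinpoint(q,n)[:4]:
            if r["confidence"]>.2: print(n,q,round(r["confidence"],2),np.round(r["location"],1),np.round(px2w(C,*r["location"],z),4))
E
```

```text
t 14.63 pos [0.4547 0.321  0.3155] rpy [-0.7492  1.5663  0.8213] w 0.0284 F [1.6 0.3 0.2] q [ 9.670e-01  2.400e-01 -3.760e-01  1.000e-03 -9.510e-01 -2.538e+00]
top jar0 0.83 [238.7 381. ] [ 0.5099 -0.2973  0.003 ]
top jar0 0.77 [272.1 411.7] [ 0.4086 -0.3831  0.003 ]
top jar0 0.73 [269.9 384.7] [ 0.4165 -0.3035  0.003 ]
top jar0_top 0.85 [236.4 386.3] [ 0.5101 -0.2963  0.085 ]
top tray_c0 0.86 [213.5 290.2] [ 0.5921 -0.0251  0.005 ]
top tray_c0 0.75 [209.2 317.7] [ 0.6036 -0.1094  0.005 ]
top tray_c0 0.75 [219.1 262.3] [0.5767 0.0605 0.005 ]
top tray_c0 0.62 [224.4 236.7] [0.562 0.139 0.005]
scene jar0 0.86 [193.1 186.9] [ 0.5124 -0.2855  0.003 ]
scene jar0 0.69 [167.9 186.6] [ 0.424  -0.3041  0.003 ]
scene jar0 0.61 [160.7 156.6] [ 0.4065 -0.3976  0.003 ]
scene jar0_top 0.56 [173.7 180.4] [ 0.506  -0.2922  0.085 ]
scene tray_c0 0.9 [224.5 245.2] [ 0.6006 -0.1062  0.005 ]
scene tray_c0 0.83 [220.8 278.7] [ 0.5796 -0.0166  0.005 ]
scene tray_c0 0.64 [218.3 338.3] [0.5552 0.1454 0.005 ]
scene tray_c0 0.58 [221.8 309.2] [0.5745 0.0667 0.005 ]
```

View pics/s9.png

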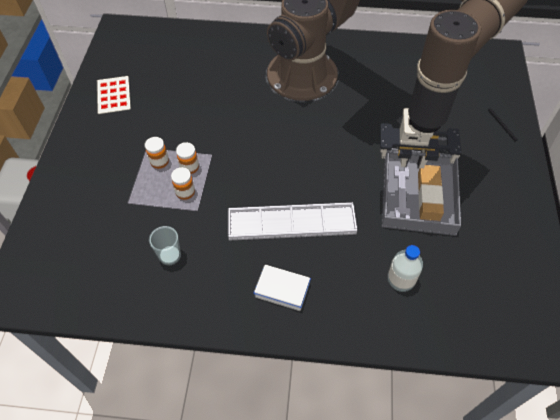

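View pics/w9.png

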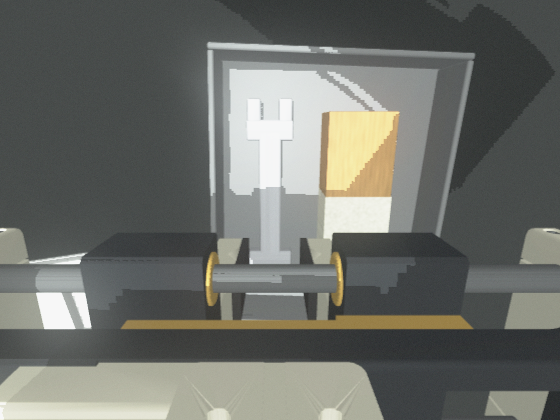

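```bash
python3 - <<'E'
from h import *
plan([.56,-.24,.33],135)
E
```

```text
t 15.08 pos [0.4543 0.3206 0.3106] rpy [ 2.4813  1.5692 -2.2321] w 0.0282 F [ 0.3  0.8 -0.7] q [ 0.967  0.246 -0.38  -0.    -0.946 -2.538]
turn units [-7.51 -0.01 -0.01] shift after turn [ -0.78  12.87 -18.84] shift before [ -0.75  -4.25 -22.42] cur theta 89.94
```

Call:
play_rows(
  steps=[
    {"gripper": 1,"tx": -0.1,"ty": 0,"tz": 0,"ax": -0.94,"ay": 0,"az": 0},
    {"gripper": 1,"tx": -0.1,"ty": 0,"tz": 0,"ax": -0.94,"ay": 0,"az": 0},
    {"gripper": 1,"tx": -0.1,"ty": 0,"tz": 0,"ax": -0.94,"ay": 0,"az": 0},
    {"gripper": 1,"tx": -0.1,"ty": 0,"tz": 0,"ax": -0.94,"ay": 0,"az": 0},
    {"gripper": 1,"tx": -0.1,"ty": 0,"tz": 0,"ax": -0.94,"ay": 0,"az": 0},
    {"gripper": 1,"tx": -0.1,"ty": 0,"tz": 0,"ax": -0.94,"ay": 0,"az": 0},
    {"gripper": 1,"tx": -0.1,"ty": 0,"tz": 0,"ax": -0.94,"ay": 0,"az": 0},
    {"gripper": 1,"tx": -0.1,"ty": 0,"tz": 0,"ax": -0.93,"ay": 0,"az": 0},
    {"gripper": 1,"tx": 0,"ty": 0.68,"tz": -0.99,"ax": 0,"ay": 0,"az": 0},
    {"gripper": 1,"tx": 0,"ty": 0.68,"tz": -0.99,"ax": 0,"ay": 0,"az": 0},
    {"gripper": 1,"tx": 0,"ty": 0.68,"tz": -0.99,"ax": 0,"ay": 0,"az": 0},
    {"gripper": 1,"tx": 0,"ty": 0.68,"tz": -0.99,"ax": 0,"ay": 0,"az": 0},
    {"gripper": 1,"tx": 0,"ty": 0.68,"tz": -0.99,"ax": 0,"ay": 0,"az": 0},
    {"gripper": 1,"tx": 0,"ty": 0.68,"tz": -0.99,"ax": 0,"ay": 0,"az": 0},
    {"gripper": 1,"tx": 0,"ty": 0.68,"tz": -0.99,"ax": 0,"ay": 0,"az": 0},
    {"gripper": 1,"tx": 0,"ty": 0.68,"tz": -0.99,"ax": 0,"ay": 0,"az": 0},
    {"gripper": 1,"tx": 0,"ty": 0.68,"tz": -0.99,"ax": 0,"ay": 0,"az": 0},
    {"gripper": 1,"tx": 0,"ty": 0.68,"tz": -0.99,"ax": 0,"ay": 0,"az": 0},
    {"gripper": 1,"tx": 0,"ty": 0.68,"tz": -0.99,"ax": 0,"ay": 0,"az": 0},
    {"gripper": 1,"tx": 0,"ty": 0.68,"tz": -0.99,"ax": 0,"ay": 0,"az": 0},
  ],
)

```text
t: 16.75
eef_pos: [0.5202, -0.035, 0.3309]
ee_rot: [1.072, 1.57, -2.854]
force: [0.7, 0.9, 0.9]
width: 0.0875
```

Call:
play_rows(
  steps=[
    {"gripper": 1,"tx": 0,"ty": 0.68,"tz": -0.99,"ax": 0,"ay": 0,"az": 0},
    {"gripper": 1,"tx": 0,"ty": 0.68,"tz": -0.99,"ax": 0,"ay": 0,"az": 0},
    {"gripper": 1,"tx": 0,"ty": 0.68,"tz": -0.99,"ax": 0,"ay": 0,"az": 0},
    {"gripper": 1,"tx": 0,"ty": 0.68,"tz": -0.99,"ax": 0,"ay": 0,"az": 0},
    {"gripper": 1,"tx": 0,"ty": 0.68,"tz": -0.99,"ax": 0,"ay": 0,"az": 0},
    {"gripper": 1,"tx": 0,"ty": 0.68,"tz": -0.99,"ax": 0,"ay": 0,"az": 0},
    {"gripper": 1,"tx": 0,"ty": 0.68,"tz": -0.99,"ax": 0,"ay": 0,"az": 0},
    {"gripper": 1,"tx": 0,"ty": 0,"tz": 0,"ax": 0,"ay": 0,"az": 0},
    {"gripper": 1,"tx": 0,"ty": 0,"tz": 0,"ax": 0,"ay": 0,"az": 0},
  ],
)

```text
t: 17.5
eef_pos: [0.5585, -0.2417, 0.33]
ee_rot: [0.679, 1.569, 3.033]
force: [0.1, 1.5, 0.0]
width: 0.0874
```

```bash
cat >> h.py <<'E'
def lids(im,C,z=.085):
    """bright round lid discs -> world centres at height z"""
    hsv=cv2.cvtColor(im,cv2.COLOR_RGB2HSV)
    m=((hsv[:,:,1]<40)&(hsv[:,:,2]>190)).astype(np.uint8)
    n,l,st,ce=cv2.connectedComponentsWithStats(m)
    for i in range(1,n):
        if st[i,4]<150: continue
        cn=cv2.findContours((l==i).astype(np.uint8),cv2.RETR_EXTERNAL,cv2.CHAIN_APPROX_NONE)[0][0][:,0,:]
        P=np.array([px2w(C,r,c,z)[:2] for c,r in cn],np.float32)
        (c,rad)=cv2.minEnclosingCircle(P)
        print("blob",st[i].tolist(),"w",np.round(c,4),"diam",round(2*rad,4))
E
python3 - <<'E'
from h import *
state()
im,C=grab("wrist","w10")
lids(im,C)
for q,z in dict(jar0=.003,jar0_top=.0845).items():
  for r in finder.pinpoint(q,"wrist")[:4]:
    print(q,round(r["confidence"],2),np.round(r["location"],1),np.round(px2w(C,*r["location"],z),4))
E
```

```text
t 17.5 pos [ 0.5585 -0.2417  0.33  ] rpy [0.6793 1.5686 3.0328] w 0.0874 F [0.1 1.5 0. ] q [-0.088  0.308 -0.241 -0.    -1.024 -0.7  ]
blob [116, 0, 305, 197, 32742] w [ 0.4765 -0.3291] diam 0.2049
blob [123, 240, 33, 24, 546] w [ 0.6561 -0.297 ] diam 0.0298
blob [279, 293, 92, 27, 2081] w [ 0.5871 -0.1542] diam 0.0774
blob [0, 402, 170, 18, 2797] w [ 0.8192 -0.2347] diam 0.162
blob [321, 405, 21, 15, 225] w [ 0.6571 -0.0686] diam 0.0233
blob [207, 407, 22, 13, 223] w [ 0.7335 -0.1432] diam 0.0215
jar0 0.93 [ 50.1 335.6] [ 0.4222 -0.298   0.003 ]
jar0 0.65 [126.5 273.7] [ 0.5105 -0.2905  0.003 ]
jar0_top 0.82 [121.9 273. ] [ 0.5082 -0.2935  0.0845]
```

View pics/w10.png

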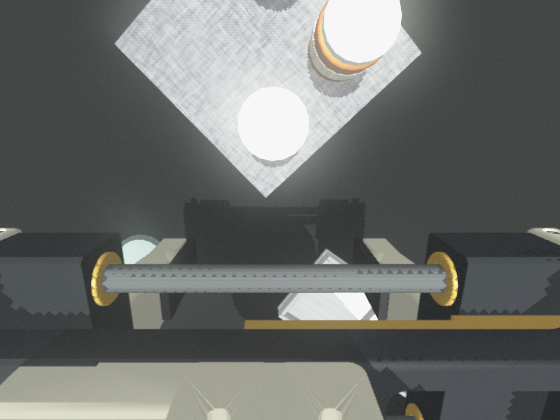

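```bash
python3 - <<'E'
from h import *
C=cam("wrist"); print(px2w(C,124,273.5,.085), px2w(C,23,362,.085))
plan([.5085,-.293,.207],135)
E
```

```text
[ 0.50938049 -0.29033185  0.085     ] [ 0.42222736 -0.2945217   0.085     ]
t 17.65 pos [ 0.5585 -0.2396  0.3309] rpy [0.5118 1.5698 2.8684] w 0.0875 F [0.2 0.3 0.1] q [-0.084  0.306 -0.242 -0.    -1.024 -0.701]
turn units [ 0.    0.01 -0.  ] shift after turn [ 4.96  2.92 -0.1 ] shift before [ 4.96  2.92 -0.1 ] cur theta 135.02
```

Call:
play_rows(
  steps=[
    {"gripper": 1,"tx": 0,"ty": 0.96,"tz": -0.06,"ax": 0,"ay": 0,"az": 0},
    {"gripper": 1,"tx": 0,"ty": 0.96,"tz": 0,"ax": 0,"ay": 0,"az": 0},
    {"gripper": 1,"tx": 0,"ty": 0.96,"tz": 0,"ax": 0,"ay": 0,"az": 0},
    {"gripper": 1,"tx": 1,"ty": 0,"tz": 0,"ax": 0,"ay": 0,"az": 0},
    {"gripper": 1,"tx": 1,"ty": 0,"tz": 0,"ax": 0,"ay": 0,"az": 0},
    {"gripper": 1,"tx": 1,"ty": 0,"tz": 0,"ax": 0,"ay": 0,"az": 0},
    {"gripper": 1,"tx": 1,"ty": 0,"tz": 0,"ax": 0,"ay": 0,"az": 0},
    {"gripper": 1,"tx": 0.9,"ty": 0,"tz": 0,"ax": 0,"ay": 0,"az": 0},
    {"gripper": 1,"tx": 0,"ty": 0,"tz": 0,"ax": 0,"ay": 0,"az": 0},
    {"gripper": 0,"tx": 0,"ty": 0,"tz": 0,"ax": 0,"ay": 0,"az": 0},
    {"gripper": 0,"tx": 0,"ty": 0,"tz": 0,"ax": 0,"ay": 0,"az": 0},
    {"gripper": 0,"tx": 0,"ty": 0,"tz": 0,"ax": 0,"ay": 0,"az": 0},
    {"gripper": 0,"tx": 0,"ty": 0,"tz": 0,"ax": 0,"ay": 0,"az": 0},
    {"gripper": 0,"tx": 0,"ty": 0,"tz": 0,"ax": 0,"ay": 0,"az": 0},
    {"gripper": 0,"tx": 0,"ty": 0,"tz": 0,"ax": 0,"ay": 0,"az": 0},
    {"gripper": 0,"tx": 0,"ty": 0,"tz": 0,"ax": 0,"ay": 0,"az": 0},
  ],
  newtons=25,
)

```text
t: 18.98
eef_pos: [0.509, -0.2921, 0.2099]
ee_rot: [-2.599, 1.57, -0.243]
force: [-0.5, 2.5, 6.2]
width: 0.0557
```

```bash
python3 - <<'E'
from h import *
state()
im,C=grab("wrist","w11"); grab("scene","s11")
E
```

```text
t 18.98 pos [ 0.509  -0.2921  0.2099] rpy [-2.5994  1.5695 -0.2429] w 0.0557 F [-0.5  2.5  6.2] q [-0.188  0.41  -0.415  0.    -0.744 -0.597]
```

View pics/s11.png

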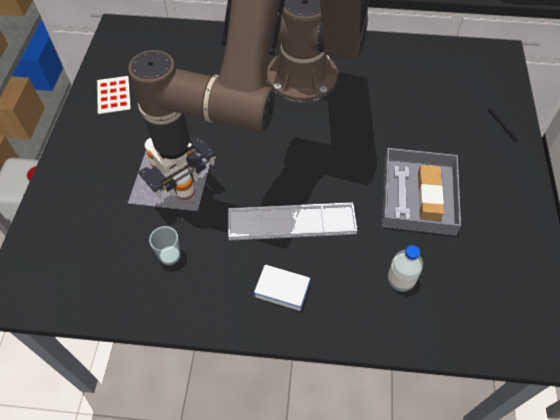

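Call:
play_rows(
  steps=[
    {"gripper": 0,"tx": -0.4,"ty": 0,"tz": 0,"ax": 0,"ay": 0,"az": 0},
    {"gripper": 0,"tx": -0.8,"ty": 0,"tz": 0,"ax": 0,"ay": 0,"az": 0},
    {"gripper": 0,"tx": -1,"ty": 0,"tz": 0,"ax": 0,"ay": 0,"az": 0},
    {"gripper": 0,"tx": -1,"ty": 0,"tz": 0,"ax": 0,"ay": 0,"az": 0},
    {"gripper": 0,"tx": -0.8,"ty": 0,"tz": 0,"ax": 0,"ay": 0,"az": 0},
    {"gripper": 0,"tx": 0,"ty": 0,"tz": 0,"ax": 0,"ay": 0,"az": 0},
  ],
)

```text
t: 19.58
eef_pos: [0.5098, -0.2927, 0.3141]
ee_rot: [-2.71, 1.564, -0.353]
force: [1.6, -0.8, -0.8]
width: 0.0557
```

```bash
python3 - <<'E'
from h import *
plan([.573,.061,.30],188.7)
E
```

```text
t 19.58 pos [ 0.5098 -0.2927  0.3141] rpy [-2.7105  1.5637 -0.3535] w 0.0557 F [ 1.6 -0.8 -0.8] q [-0.188  0.289 -0.311  0.001 -0.964 -0.597]
turn units [-8.94 -0.07 -0.  ] shift after turn [  0.56 -13.6   -4.64] shift before [  0.54 -11.8    8.21] cur theta 135.05
```

Call:
play_rows(
  steps=[
    {"gripper": 0,"tx": 0,"ty": -0.98,"tz": 0.68,"ax": 0,"ay": 0,"az": 0},
    {"gripper": 0,"tx": 0,"ty": -0.98,"tz": 0.68,"ax": 0,"ay": 0,"az": 0},
    {"gripper": 0,"tx": 0,"ty": -0.98,"tz": 0.68,"ax": 0,"ay": 0,"az": 0},
    {"gripper": 0,"tx": 0,"ty": -0.98,"tz": 0.68,"ax": 0,"ay": 0,"az": 0},
    {"gripper": 0,"tx": 0,"ty": -0.98,"tz": 0.68,"ax": 0,"ay": 0,"az": 0},
    {"gripper": 0,"tx": 0,"ty": -0.98,"tz": 0.68,"ax": 0,"ay": 0,"az": 0},
    {"gripper": 0,"tx": 0,"ty": -0.98,"tz": 0.68,"ax": 0,"ay": 0,"az": 0},
    {"gripper": 0,"tx": 0,"ty": -0.98,"tz": 0.68,"ax": 0,"ay": 0,"az": 0},
    {"gripper": 0,"tx": 0,"ty": -0.98,"tz": 0.68,"ax": 0,"ay": 0,"az": 0},
    {"gripper": 0,"tx": 0,"ty": -0.98,"tz": 0.68,"ax": 0,"ay": 0,"az": 0},
    {"gripper": 0,"tx": 0,"ty": -0.98,"tz": 0.68,"ax": 0,"ay": 0,"az": 0},
    {"gripper": 0,"tx": 0,"ty": -0.98,"tz": 0.68,"ax": 0,"ay": 0,"az": 0},
    {"gripper": 0,"tx": 0,"ty": 0,"tz": 0,"ax": -0.99,"ay": 0,"az": 0},
    {"gripper": 0,"tx": 0,"ty": 0,"tz": 0,"ax": -0.99,"ay": 0,"az": 0},
    {"gripper": 0,"tx": 0,"ty": 0,"tz": 0,"ax": -0.99,"ay": 0,"az": 0},
    {"gripper": 0,"tx": 0,"ty": 0,"tz": 0,"ax": -0.99,"ay": 0,"az": 0},
    {"gripper": 0,"tx": 0,"ty": 0,"tz": 0,"ax": -0.99,"ay": 0,"az": 0},
    {"gripper": 0,"tx": 0,"ty": 0,"tz": 0,"ax": -0.99,"ay": 0,"az": 0},
    {"gripper": 0,"tx": 0,"ty": 0,"tz": 0,"ax": -0.99,"ay": 0,"az": 0},
    {"gripper": 0,"tx": 0,"ty": 0,"tz": 0,"ax": -0.99,"ay": 0,"az": 0},
  ],
)

```text
t: 21.25
eef_pos: [0.572, 0.0598, 0.3085]
ee_rot: [0.139, 1.57, -2.954]
force: [-0.4, -0.5, -1.3]
width: 0.0554
```

Call:
play_rows(
  steps=[
    {"gripper": 0,"tx": 0,"ty": 0,"tz": 0,"ax": -0.99,"ay": 0,"az": 0},
    {"gripper": 0,"tx": 0,"ty": 0,"tz": 0,"ax": 0,"ay": 0,"az": 0},
    {"gripper": 0,"tx": 0,"ty": 0,"tz": 0,"ax": 0,"ay": 0,"az": 0},
  ],
)

```text
t: 21.5
eef_pos: [0.5721, 0.0598, 0.3086]
ee_rot: [0.048, 1.57, -2.949]
force: [0.4, 0.5, -3.0]
width: 0.0556
```

```bash
python3 - <<'E'
from h import *
im,C=grab("wrist","w12")
plan([.573,.061,.215],188.7)
E
```

```text
t 21.55 pos [0.5722 0.0598 0.3087] rpy [ 0.0261  1.5702 -2.9716] w 0.0553 F [-0.2  0.2 -2.8] q [ 0.444  0.277 -0.341 -0.    -0.953 -0.3  ]
turn units [-0.08  0.01 -0.  ] shift after turn [ 3.75 -0.04 -0.04] shift before [ 3.75 -0.04 -0.04] cur theta -171.76
```

View pics/w12.png

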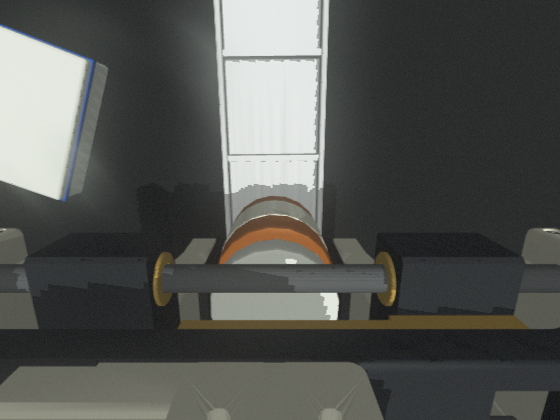

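```bash
python3 - <<'E'
from h import *
C=cam("wrist")
a=px2w(C,56,272.5,.02); b=px2w(C,155.5,274.5,.02); print(a,b,np.linalg.norm(a-b), np.degrees(np.arctan2(*(b-a)[:2])))
d=np.array([-.151,.9885]); print("c2 est", b[:2]+.0425*d, a[:2]+.1275*d)
im=cv2.imread("pics/w12.png"); cv2.imwrite("pics/w12c.png",cv2.resize(im[30:240,190:360],None,fx=3,fy=3,interpolation=cv2.INTER_CUBIC)[:600])
E
```

```text
[ 0.59139456 -0.06273585  0.02      ] [0.57837869 0.01586411 0.02      ] 0.0796703678340174 -9.402650180992433
c2 est [0.57196119 0.05787536] [0.57214206 0.0632979 ]
```

View pics/w12c.png

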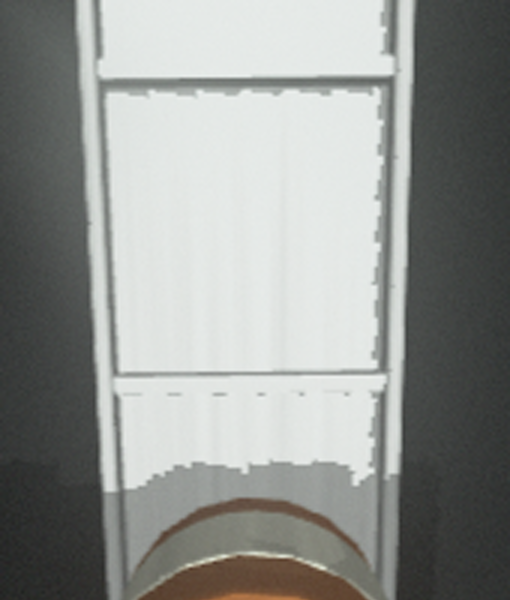

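Call:
play_rows(
  steps=[
    {"gripper": 0,"tx": 0.8,"ty": 0,"tz": 0,"ax": 0,"ay": 0,"az": 0},
    {"gripper": 0,"tx": 1,"ty": 0,"tz": 0,"ax": 0,"ay": 0,"az": 0},
    {"gripper": 0,"tx": 1,"ty": 0,"tz": 0,"ax": 0,"ay": 0,"az": 0},
    {"gripper": 0,"tx": 0.6,"ty": 0,"tz": 0,"ax": 0,"ay": 0,"az": 0},
    {"gripper": 0,"tx": 0.3,"ty": 0,"tz": 0,"ax": 0,"ay": 0,"az": 0},
    {"gripper": 0,"tx": 0.1,"ty": 0,"tz": 0,"ax": 0,"ay": 0,"az": 0},
    {"gripper": 0,"tx": 0.1,"ty": 0,"tz": 0,"ax": 0,"ay": 0,"az": 0},
  ],
)

```text
t: 22.13
eef_pos: [0.5726, 0.06, 0.2119]
ee_rot: [0.999, 1.57, -1.995]
force: [-11.6, -0.1, 25.8]
width: 0.0559
```

Call:
play_rows(
  steps=[
    {"gripper": 0,"tx": 0,"ty": 0,"tz": 0,"ax": 0,"ay": 0,"az": 0},
    {"gripper": 0,"tx": 0,"ty": 0,"tz": 0,"ax": 0,"ay": 0,"az": 0},
  ],
)

```text
t: 22.3
eef_pos: [0.5729, 0.0602, 0.2126]
ee_rot: [-2.941, 1.569, 0.348]
force: [0.5, 0.4, -1.5]
width: 0.0559
```

Call:
play_rows(
  steps=[
    {"gripper": 0,"tx": 0.08,"ty": 0,"tz": 0,"ax": 0,"ay": 0,"az": 0},
    {"gripper": 0,"tx": 0,"ty": 0,"tz": 0,"ax": 0,"ay": 0,"az": 0},
    {"gripper": 0,"tx": 0,"ty": 0,"tz": 0,"ax": 0,"ay": 0,"az": 0},
  ],
)

```text
t: 22.55
eef_pos: [0.573, 0.0603, 0.2119]
ee_rot: [-3.043, 1.568, 0.247]
force: [-4.1, 0.9, 12.4]
width: 0.0556
```

```bash
python3 - <<'E'
from h import *
state(); grab("scene","s13"); im,C=grab("wrist","w13"); state()
E
```

```text
t 22.55 pos [0.573  0.0603 0.2119] rpy [-3.0432  1.5678  0.2465] w 0.0556 F [-4.1  0.9 12.4] q [ 0.444  0.393 -0.439  0.001 -0.736 -0.297]
t 22.65 pos [0.573  0.0602 0.2119] rpy [-3.0384  1.5678  0.2513] w 0.0555 F [-4.4  0.1 13. ] q [ 0.444  0.393 -0.439  0.001 -0.736 -0.297]
```

View pics/w13.png

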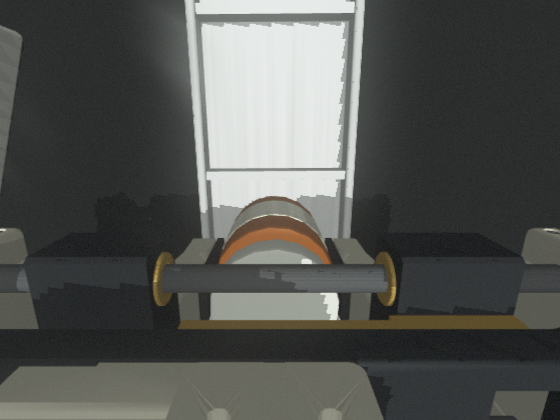

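View pics/s13.png

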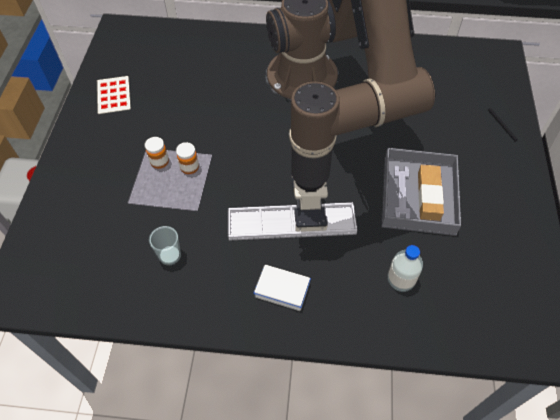

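Call:
play_rows(
  steps=[
    {"gripper": 0,"tx": -0.05,"ty": 0,"tz": 0,"ax": 0,"ay": 0,"az": 0},
    {"gripper": 1,"tx": 0,"ty": 0,"tz": 0,"ax": 0,"ay": 0,"az": 0},
    {"gripper": 1,"tx": 0,"ty": 0,"tz": 0,"ax": 0,"ay": 0,"az": 0},
    {"gripper": 1,"tx": 0,"ty": 0,"tz": 0,"ax": 0,"ay": 0,"az": 0},
    {"gripper": 1,"tx": 0,"ty": 0,"tz": 0,"ax": 0,"ay": 0,"az": 0},
    {"gripper": 1,"tx": 0,"ty": 0,"tz": 0,"ax": 0,"ay": 0,"az": 0},
    {"gripper": 1,"tx": -0.3,"ty": 0,"tz": 0,"ax": 0,"ay": 0,"az": 0},
    {"gripper": 1,"tx": -0.8,"ty": 0,"tz": 0,"ax": 0,"ay": 0,"az": 0},
    {"gripper": 1,"tx": -1,"ty": 0,"tz": 0,"ax": 0,"ay": 0,"az": 0},
    {"gripper": 1,"tx": -1,"ty": 0,"tz": 0,"ax": 0,"ay": 0,"az": 0},
    {"gripper": 1,"tx": -1,"ty": 0,"tz": 0,"ax": 0,"ay": 0,"az": 0},
    {"gripper": 1,"tx": -0.5,"ty": 0,"tz": 0,"ax": 0,"ay": 0,"az": 0},
    {"gripper": 1,"tx": 0,"ty": 0,"tz": 0,"ax": 0,"ay": 0,"az": 0},
  ],
)

```text
t: 23.73
eef_pos: [0.5733, 0.0602, 0.3299]
ee_rot: [-2.995, 1.565, 0.295]
force: [-0.3, -0.1, 1.4]
width: 0.0878
```

```bash
python3 - <<'E'
from h import *
im,C=grab("scene","s14")
for q,z in dict(jar0=.003,jar0_top=.085).items():
    for r in finder.pinpoint(q,"scene")[:5]:
        if r["confidence"]>.2: print(q,round(r["confidence"],2),np.round(r["location"],1),np.round(px2w(C,*r["location"],z),4))
plan([.472,-.247,.33],135)
E
```

```text
jar0 0.89 [161.8 159.7] [ 0.4096 -0.3875  0.003 ]
jar0 0.77 [222.7 308.3] [0.5763 0.0645 0.003 ]
jar0 0.76 [167.3 187.1] [ 0.4216 -0.3031  0.003 ]
jar0 0.6 [218.1 338.5] [0.5532 0.146  0.003 ]
jar0_top 0.57 [195.3 430.8] [0.51   0.3806 0.085 ]
jar0_top 0.56 [201.  311.7] [0.5596 0.069  0.085 ]
t 23.88 pos [0.572  0.0599 0.3254] rpy [-0.5512  1.5704  2.7379] w 0.0877 F [0.2 0.9 0.3] q [ 0.444  0.261 -0.321 -0.    -0.99  -0.296]
turn units [8.91 0.   0.  ] shift after turn [-0.18 11.51 -5.85] shift before [-0.18 11.55  5.76] cur theta -171.55
```

View pics/s14.png

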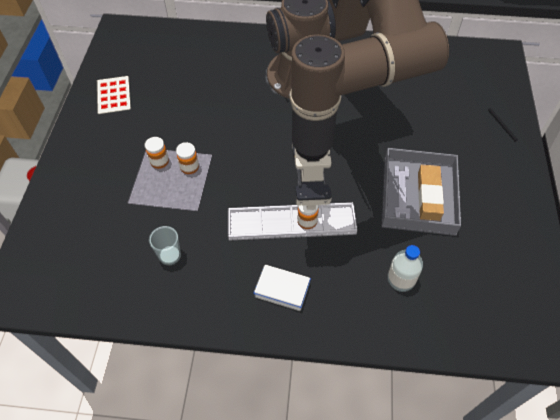

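Call:
play_rows(
  steps=[
    {"gripper": 1,"tx": 0,"ty": 0.96,"tz": 0.48,"ax": 0,"ay": 0,"az": 0},
    {"gripper": 1,"tx": 0,"ty": 0.96,"tz": 0.48,"ax": 0,"ay": 0,"az": 0},
    {"gripper": 1,"tx": 0,"ty": 0.96,"tz": 0.48,"ax": 0,"ay": 0,"az": 0},
    {"gripper": 1,"tx": 0,"ty": 0.96,"tz": 0.48,"ax": 0,"ay": 0,"az": 0},
    {"gripper": 1,"tx": 0,"ty": 0.96,"tz": 0.48,"ax": 0,"ay": 0,"az": 0},
    {"gripper": 1,"tx": 0,"ty": 0.96,"tz": 0.48,"ax": 0,"ay": 0,"az": 0},
    {"gripper": 1,"tx": 0,"ty": 0.96,"tz": 0.48,"ax": 0,"ay": 0,"az": 0},
    {"gripper": 1,"tx": 0,"ty": 0.96,"tz": 0.48,"ax": 0,"ay": 0,"az": 0},
    {"gripper": 1,"tx": 0,"ty": 0.96,"tz": 0.48,"ax": 0,"ay": 0,"az": 0},
    {"gripper": 1,"tx": 0,"ty": 0.96,"tz": 0.48,"ax": 0,"ay": 0,"az": 0},
    {"gripper": 1,"tx": 0,"ty": 0.96,"tz": 0.48,"ax": 0,"ay": 0,"az": 0},
    {"gripper": 1,"tx": 0,"ty": 0.96,"tz": 0.48,"ax": 0,"ay": 0,"az": 0},
    {"gripper": 1,"tx": 0,"ty": 0,"tz": 0,"ax": 0.99,"ay": 0,"az": 0},
    {"gripper": 1,"tx": 0,"ty": 0,"tz": 0,"ax": 0.99,"ay": 0,"az": 0},
    {"gripper": 1,"tx": 0,"ty": 0,"tz": 0,"ax": 0.99,"ay": 0,"az": 0},
    {"gripper": 1,"tx": 0,"ty": 0,"tz": 0,"ax": 0.99,"ay": 0,"az": 0},
    {"gripper": 1,"tx": 0,"ty": 0,"tz": 0,"ax": 0.99,"ay": 0,"az": 0},
    {"gripper": 1,"tx": 0,"ty": 0,"tz": 0,"ax": 0.99,"ay": 0,"az": 0},
    {"gripper": 1,"tx": 0,"ty": 0,"tz": 0,"ax": 0.99,"ay": 0,"az": 0},
    {"gripper": 1,"tx": 0,"ty": 0,"tz": 0,"ax": 0.99,"ay": 0,"az": 0},
  ],
)

```text
t: 25.55
eef_pos: [0.472, -0.246, 0.3243]
ee_rot: [0.49, 1.568, 2.945]
force: [-0.3, -0.3, 0.6]
width: 0.0876
```

Call:
play_rows(
  steps=[
    {"gripper": 1,"tx": 0,"ty": 0,"tz": 0,"ax": 0.99,"ay": 0,"az": 0},
    {"gripper": 1,"tx": 0,"ty": 0,"tz": 0,"ax": 0,"ay": 0,"az": 0},
    {"gripper": 1,"tx": 0,"ty": 0,"tz": 0,"ax": 0,"ay": 0,"az": 0},
  ],
)

```text
t: 25.8
eef_pos: [0.4721, -0.246, 0.3247]
ee_rot: [0.588, 1.569, 2.947]
force: [0.6, -0.3, 0.2]
width: 0.0875
```

```bash
python3 - <<'E'
from h import *
state(); im,C=grab("wrist","w15")
for q,z in dict(jar0=.003,jar0_top=.085).items():
    for r in finder.pinpoint(q,"wrist")[:5]:
        if r["confidence"]>.2: print(q,round(r["confidence"],2),np.round(r["location"],1),np.round(px2w(C,*r["location"],z),4))
plan([.422,-.300,.207],135)
E
```

```text
t 25.8 pos [ 0.4721 -0.246   0.3247] rpy [0.5877 1.5689 2.9471] w 0.0875 F [ 0.6 -0.3  0.2] q [-0.112  0.194 -0.413 -0.    -0.966 -0.67 ]
jar0 0.98 [ 36.2 209.1] [ 0.4104 -0.3911  0.003 ]
jar0 0.64 [122.3 273.5] [ 0.4219 -0.298   0.003 ]
t 25.95 pos [ 0.4723 -0.246   0.3252] rpy [0.5475 1.57   2.9063] w 0.0874 F [0.6 0.5 0.2] q [-0.112  0.194 -0.412 -0.    -0.966 -0.671]
turn units [ 0.02  0.01 -0.  ] shift after turn [ 4.73  2.95 -0.1 ] shift before [ 4.73  2.95 -0.1 ] cur theta 135.15
```

View pics/w15.png

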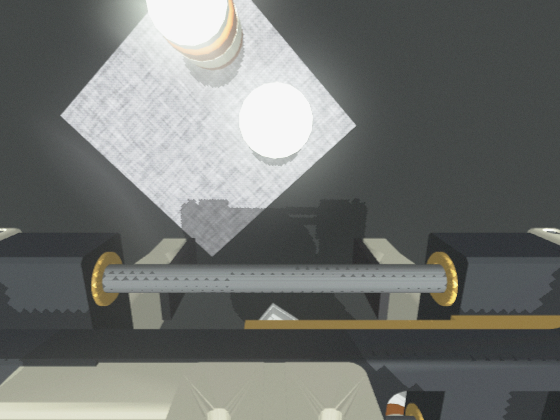

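```bash
python3 - <<'E'
from h import *
C=cam("wrist"); print(px2w(C,120,275.5,.085))
plan(np.r_[px2w(C,120,275.5,.085)[:2],.2075],135)
E
```

```text
[ 0.42047826 -0.29781321  0.085     ]
t 25.95 pos [ 0.4723 -0.246   0.3252] rpy [0.5475 1.57   2.9063] w 0.0874 F [0.6 0.5 0.2] q [-0.112  0.194 -0.412 -0.    -0.966 -0.671]
turn units [ 0.02  0.01 -0.  ] shift after turn [4.71 2.93 0.  ] shift before [4.71 2.93 0.01] cur theta 135.15
```

Call:
play_rows(
  steps=[
    {"gripper": 1,"tx": 0,"ty": 0.98,"tz": 0,"ax": 0,"ay": 0,"az": 0},
    {"gripper": 1,"tx": 0,"ty": 0.98,"tz": 0,"ax": 0,"ay": 0,"az": 0},
    {"gripper": 1,"tx": 0,"ty": 0.97,"tz": 0,"ax": 0,"ay": 0,"az": 0},
    {"gripper": 1,"tx": 1,"ty": 0,"tz": 0,"ax": 0,"ay": 0,"az": 0},
    {"gripper": 1,"tx": 1,"ty": 0,"tz": 0,"ax": 0,"ay": 0,"az": 0},
    {"gripper": 1,"tx": 1,"ty": 0,"tz": 0,"ax": 0,"ay": 0,"az": 0},
    {"gripper": 1,"tx": 1,"ty": 0,"tz": 0,"ax": 0,"ay": 0,"az": 0},
    {"gripper": 1,"tx": 0.68,"ty": 0,"tz": 0,"ax": 0,"ay": 0,"az": 0},
    {"gripper": 1,"tx": 0,"ty": 0,"tz": 0,"ax": 0,"ay": 0,"az": 0},
    {"gripper": 0,"tx": 0,"ty": 0,"tz": 0,"ax": 0,"ay": 0,"az": 0},
    {"gripper": 0,"tx": 0,"ty": 0,"tz": 0,"ax": 0,"ay": 0,"az": 0},
    {"gripper": 0,"tx": 0,"ty": 0,"tz": 0,"ax": 0,"ay": 0,"az": 0},
    {"gripper": 0,"tx": 0,"ty": 0,"tz": 0,"ax": 0,"ay": 0,"az": 0},
    {"gripper": 0,"tx": 0,"ty": 0,"tz": 0,"ax": 0,"ay": 0,"az": 0},
    {"gripper": 0,"tx": 0,"ty": 0,"tz": 0,"ax": 0,"ay": 0,"az": 0},
    {"gripper": 0,"tx": 0,"ty": 0,"tz": 0,"ax": 0,"ay": 0,"az": 0},
  ],
  newtons=25,
)

```text
t: 27.28
eef_pos: [0.4206, -0.2978, 0.2094]
ee_rot: [-2.612, 1.57, -0.255]
force: [-1.6, 2.9, 7.1]
width: 0.0553
```

Call:
play_rows(
  steps=[
    {"gripper": 0,"tx": -0.4,"ty": 0,"tz": 0,"ax": 0,"ay": 0,"az": 0},
    {"gripper": 0,"tx": -0.8,"ty": 0,"tz": 0,"ax": 0,"ay": 0,"az": 0},
    {"gripper": 0,"tx": -1,"ty": 0,"tz": 0,"ax": 0,"ay": 0,"az": 0},
    {"gripper": 0,"tx": -1,"ty": 0,"tz": 0,"ax": 0,"ay": 0,"az": 0},
    {"gripper": 0,"tx": -0.8,"ty": 0,"tz": 0,"ax": 0,"ay": 0,"az": 0},
    {"gripper": 0,"tx": 0,"ty": 0,"tz": 0,"ax": 0,"ay": 0,"az": 0},
  ],
)

```text
t: 27.78
eef_pos: [0.4216, -0.2984, 0.3134]
ee_rot: [-2.74, 1.564, -0.383]
force: [0.8, -0.9, -1.5]
width: 0.0553
```

```bash
python3 - <<'E'
from h import *
plan([.5862,-.023,.30],188.7); grab("scene","s16")
E
```

```text
t 27.78 pos [ 0.4216 -0.2984  0.3134] rpy [-2.7397  1.5637 -0.3826] w 0.0553 F [ 0.8 -0.9 -1.5] q [-0.235  0.178 -0.464  0.001 -0.922 -0.55 ]
turn units [-8.94 -0.07 -0.  ] shift after turn [ 0.54 -9.89 -8.17] shift before [  0.55 -12.45   3.13] cur theta 135.05
```

View pics/s16.png

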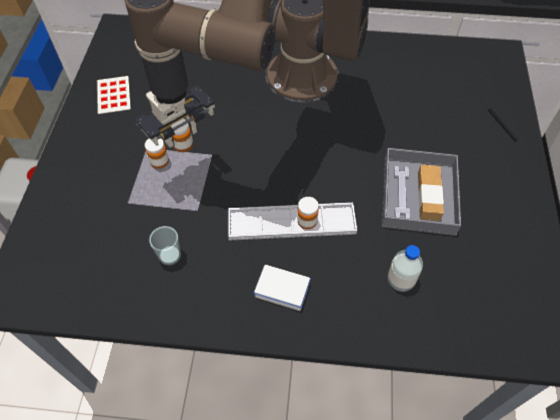

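Call:
play_rows(
  steps=[
    {"gripper": 0,"tx": 0,"ty": -0.96,"tz": 0.24,"ax": 0,"ay": 0,"az": 0},
    {"gripper": 0,"tx": 0,"ty": -0.96,"tz": 0.24,"ax": 0,"ay": 0,"az": 0},
    {"gripper": 0,"tx": 0,"ty": -0.96,"tz": 0.24,"ax": 0,"ay": 0,"az": 0},
    {"gripper": 0,"tx": 0,"ty": -0.96,"tz": 0.24,"ax": 0,"ay": 0,"az": 0},
    {"gripper": 0,"tx": 0,"ty": -0.96,"tz": 0.24,"ax": 0,"ay": 0,"az": 0},
    {"gripper": 0,"tx": 0,"ty": -0.96,"tz": 0.24,"ax": 0,"ay": 0,"az": 0},
    {"gripper": 0,"tx": 0,"ty": -0.96,"tz": 0.24,"ax": 0,"ay": 0,"az": 0},
    {"gripper": 0,"tx": 0,"ty": -0.96,"tz": 0.24,"ax": 0,"ay": 0,"az": 0},
    {"gripper": 0,"tx": 0,"ty": -0.96,"tz": 0.24,"ax": 0,"ay": 0,"az": 0},
    {"gripper": 0,"tx": 0,"ty": -0.96,"tz": 0.24,"ax": 0,"ay": 0,"az": 0},
    {"gripper": 0,"tx": 0,"ty": -0.96,"tz": 0.24,"ax": 0,"ay": 0,"az": 0},
    {"gripper": 0,"tx": 0,"ty": -0.96,"tz": 0.24,"ax": 0,"ay": 0,"az": 0},
    {"gripper": 0,"tx": 0,"ty": -0.93,"tz": 0.24,"ax": 0,"ay": 0,"az": 0},
    {"gripper": 0,"tx": 0,"ty": 0,"tz": 0,"ax": -0.99,"ay": 0,"az": 0},
    {"gripper": 0,"tx": 0,"ty": 0,"tz": 0,"ax": -0.99,"ay": 0,"az": 0},
    {"gripper": 0,"tx": 0,"ty": 0,"tz": 0,"ax": -0.99,"ay": 0,"az": 0},
    {"gripper": 0,"tx": 0,"ty": 0,"tz": 0,"ax": -0.99,"ay": 0,"az": 0},
    {"gripper": 0,"tx": 0,"ty": 0,"tz": 0,"ax": -0.99,"ay": 0,"az": 0},
    {"gripper": 0,"tx": 0,"ty": 0,"tz": 0,"ax": -0.99,"ay": 0,"az": 0},
    {"gripper": 0,"tx": 0,"ty": 0,"tz": 0,"ax": -0.99,"ay": 0,"az": 0},
  ],
)

```text
t: 29.5
eef_pos: [0.5849, -0.0227, 0.3073]
ee_rot: [0.139, 1.568, -3.057]
force: [0.1, -0.9, -3.4]
width: 0.0553
```

Call:
play_rows(
  steps=[
    {"gripper": 0,"tx": 0,"ty": 0,"tz": 0,"ax": -0.99,"ay": 0,"az": 0},
    {"gripper": 0,"tx": 0,"ty": 0,"tz": 0,"ax": -0.99,"ay": 0,"az": 0},
    {"gripper": 0,"tx": 0,"ty": 0,"tz": 0,"ax": 0,"ay": 0,"az": 0},
    {"gripper": 0,"tx": 0,"ty": 0,"tz": 0,"ax": 0,"ay": 0,"az": 0},
  ],
)

```text
t: 29.83
eef_pos: [0.5851, -0.0227, 0.3077]
ee_rot: [-0.023, 1.569, -3.02]
force: [0.3, -0.2, -2.8]
width: 0.0559
```

```bash
python3 - <<'E'
from h import *
im,C=grab("wrist","w17")
plan([.5862,-.023,.2135],188.7)
E
```

```text
t 29.88 pos [ 0.5851 -0.0227  0.3079] rpy [-0.0396  1.5693 -3.0373] w 0.0556 F [-0.2  0.2 -2.2] q [ 0.295  0.294 -0.319 -0.    -0.959 -0.151]
turn units [-0.08  0.01  0.  ] shift after turn [ 3.78  0.02 -0.04] shift before [ 3.78  0.02 -0.05] cur theta -171.76
```

View pics/w17.png

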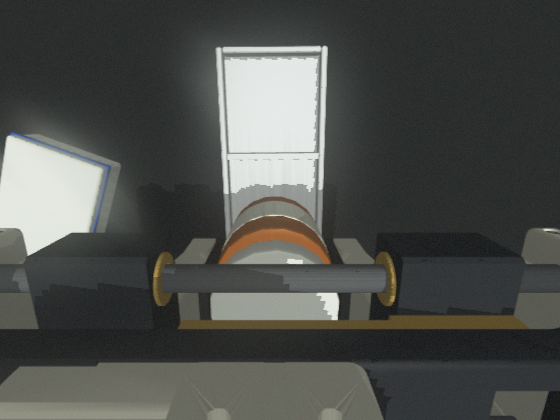

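Call:
play_rows(
  steps=[
    {"gripper": 0,"tx": 0.8,"ty": 0,"tz": 0,"ax": 0,"ay": 0,"az": 0},
    {"gripper": 0,"tx": 1,"ty": 0,"tz": 0,"ax": 0,"ay": 0,"az": 0},
    {"gripper": 0,"tx": 1,"ty": 0,"tz": 0,"ax": 0,"ay": 0,"az": 0},
    {"gripper": 0,"tx": 0.6,"ty": 0,"tz": 0,"ax": 0,"ay": 0,"az": 0},
    {"gripper": 0,"tx": 0.3,"ty": 0,"tz": 0,"ax": 0,"ay": 0,"az": 0},
    {"gripper": 0,"tx": 0.1,"ty": 0,"tz": 0,"ax": 0,"ay": 0,"az": 0},
    {"gripper": 0,"tx": 0.05,"ty": 0,"tz": 0,"ax": 0,"ay": 0,"az": 0},
    {"gripper": 0,"tx": 0,"ty": 0,"tz": 0,"ax": 0,"ay": 0,"az": 0},
    {"gripper": 0,"tx": 0,"ty": 0,"tz": 0,"ax": 0,"ay": 0,"az": 0},
    {"gripper": 0,"tx": 0,"ty": 0,"tz": 0,"ax": 0,"ay": 0,"az": 0},
  ],
)

```text
t: 30.72
eef_pos: [0.5859, -0.0226, 0.2135]
ee_rot: [-3.059, 1.569, 0.231]
force: [-0.1, -0.2, -3.1]
width: 0.0555
```

Not yet on the floor (still carrying its weight); lower 2–3 mm more.

Call:
play_rows(
  steps=[
    {"gripper": 0,"tx": 0.06,"ty": 0,"tz": 0,"ax": 0,"ay": 0,"az": 0},
    {"gripper": 0,"tx": 0.05,"ty": 0,"tz": 0,"ax": 0,"ay": 0,"az": 0},
    {"gripper": 0,"tx": 0,"ty": 0,"tz": 0,"ax": 0,"ay": 0,"az": 0},
    {"gripper": 0,"tx": 0,"ty": 0,"tz": 0,"ax": 0,"ay": 0,"az": 0},
    {"gripper": 0,"tx": 0,"ty": 0,"tz": 0,"ax": 0,"ay": 0,"az": 0},
  ],
)

```text
t: 31.13
eef_pos: [0.5858, -0.0225, 0.2114]
ee_rot: [3.053, 1.569, 0.059]
force: [-3.5, 1.7, 9.7]
width: 0.0555
```

Call:
play_rows(
  steps=[
    {"gripper": 0,"tx": -0.03,"ty": 0,"tz": 0,"ax": 0,"ay": 0,"az": 0},
    {"gripper": 1,"tx": 0,"ty": 0,"tz": 0,"ax": 0,"ay": 0,"az": 0},
    {"gripper": 1,"tx": 0,"ty": 0,"tz": 0,"ax": 0,"ay": 0,"az": 0},
    {"gripper": 1,"tx": 0,"ty": 0,"tz": 0,"ax": 0,"ay": 0,"az": 0},
    {"gripper": 1,"tx": 0,"ty": 0,"tz": 0,"ax": 0,"ay": 0,"az": 0},
    {"gripper": 1,"tx": 0,"ty": 0,"tz": 0,"ax": 0,"ay": 0,"az": 0},
    {"gripper": 1,"tx": -0.3,"ty": 0,"tz": 0,"ax": 0,"ay": 0,"az": 0},
    {"gripper": 1,"tx": -0.8,"ty": 0,"tz": 0,"ax": 0,"ay": 0,"az": 0},
    {"gripper": 1,"tx": -1,"ty": 0,"tz": 0,"ax": 0,"ay": 0,"az": 0},
    {"gripper": 1,"tx": -1,"ty": 0,"tz": 0,"ax": 0,"ay": 0,"az": 0},
    {"gripper": 1,"tx": -1,"ty": 0,"tz": 0,"ax": 0,"ay": 0,"az": 0},
    {"gripper": 1,"tx": -0.5,"ty": 0,"tz": 0,"ax": 0,"ay": 0,"az": 0},
    {"gripper": 1,"tx": 0,"ty": 0,"tz": 0,"ax": 0,"ay": 0,"az": 0},
  ],
)

```text
t: 32.22
eef_pos: [0.5864, -0.0225, 0.3297]
ee_rot: [3.139, 1.564, 0.145]
force: [-0.1, 0.9, -0.2]
width: 0.0876
```

```bash
python3 - <<'E'
from h import *
im,C=grab("scene","s18")
for q,z in dict(jar0=.003).items():
    for r in finder.pinpoint(q,"scene")[:5]:
        if r["confidence"]>.2: print(q,round(r["confidence"],2),np.round(r["location"],1),np.round(px2w(C,*r["location"],z),4))
plan([.461,-.337,.33],135)
E
```

```text
jar0 0.98 [162.7 159.6] [ 0.4129 -0.3871  0.003 ]
jar0 0.78 [220.1 307.1] [0.5683 0.0606 0.003 ]
jar0 0.62 [223.3 274.2] [ 0.5876 -0.0281  0.003 ]
t 32.32 pos [ 0.5853 -0.0226  0.3262] rpy [-2.8519  1.5693  0.4372] w 0.0879 F [-0.4  1.3 -1. ] q [ 0.295  0.276 -0.298 -0.    -0.996 -0.147]
turn units [ 8.91 -0.01  0.01] shift after turn [-0.15 12.41 -5.37] shift before [-0.17 11.71  6.77] cur theta -171.54
```

View pics/s18.png

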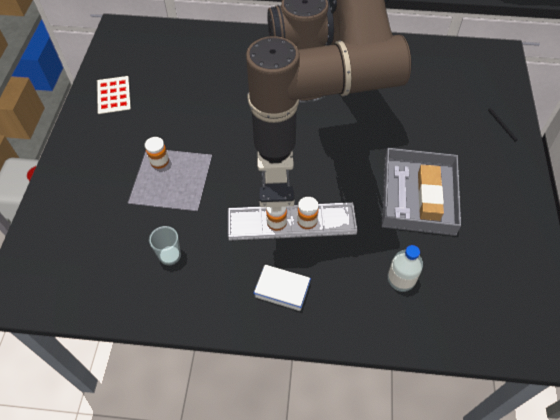

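Call:
play_rows(
  steps=[
    {"gripper": 1,"tx": 0,"ty": 0.98,"tz": 0.56,"ax": 0,"ay": 0,"az": 0},
    {"gripper": 1,"tx": 0,"ty": 0.98,"tz": 0.56,"ax": 0,"ay": 0,"az": 0},
    {"gripper": 1,"tx": 0,"ty": 0.98,"tz": 0.56,"ax": 0,"ay": 0,"az": 0},
    {"gripper": 1,"tx": 0,"ty": 0.98,"tz": 0.56,"ax": 0,"ay": 0,"az": 0},
    {"gripper": 1,"tx": 0,"ty": 0.98,"tz": 0.56,"ax": 0,"ay": 0,"az": 0},
    {"gripper": 1,"tx": 0,"ty": 0.98,"tz": 0.56,"ax": 0,"ay": 0,"az": 0},
    {"gripper": 1,"tx": 0,"ty": 0.98,"tz": 0.56,"ax": 0,"ay": 0,"az": 0},
    {"gripper": 1,"tx": 0,"ty": 0.98,"tz": 0.56,"ax": 0,"ay": 0,"az": 0},
    {"gripper": 1,"tx": 0,"ty": 0.98,"tz": 0.56,"ax": 0,"ay": 0,"az": 0},
    {"gripper": 1,"tx": 0,"ty": 0.98,"tz": 0.56,"ax": 0,"ay": 0,"az": 0},
    {"gripper": 1,"tx": 0,"ty": 0.98,"tz": 0.56,"ax": 0,"ay": 0,"az": 0},
    {"gripper": 1,"tx": 0,"ty": 0.98,"tz": 0.56,"ax": 0,"ay": 0,"az": 0},
    {"gripper": 1,"tx": 0,"ty": 0,"tz": 0,"ax": 0.99,"ay": 0,"az": 0},
    {"gripper": 1,"tx": 0,"ty": 0,"tz": 0,"ax": 0.99,"ay": 0,"az": 0},
    {"gripper": 1,"tx": 0,"ty": 0,"tz": 0,"ax": 0.99,"ay": 0,"az": 0},
    {"gripper": 1,"tx": 0,"ty": 0,"tz": 0,"ax": 0.99,"ay": 0,"az": 0},
    {"gripper": 1,"tx": 0,"ty": 0,"tz": 0,"ax": 0.99,"ay": 0,"az": 0},
    {"gripper": 1,"tx": 0,"ty": 0,"tz": 0,"ax": 0.99,"ay": 0,"az": 0},
    {"gripper": 1,"tx": 0,"ty": 0,"tz": 0,"ax": 0.99,"ay": 0,"az": 0},
    {"gripper": 1,"tx": 0,"ty": 0,"tz": 0,"ax": 0.99,"ay": 0,"az": 0},
  ],
)

```text
t: 33.98
eef_pos: [0.4622, -0.338, 0.324]
ee_rot: [0.286, 1.568, 2.74]
force: [-0.3, 0.3, -0.1]
width: 0.0879
```

Call:
play_rows(
  steps=[
    {"gripper": 1,"tx": 0,"ty": 0,"tz": 0,"ax": 0.99,"ay": 0,"az": 0},
    {"gripper": 1,"tx": 0,"ty": 0,"tz": 0,"ax": 0,"ay": 0,"az": 0},
    {"gripper": 1,"tx": 0,"ty": 0,"tz": 0,"ax": 0,"ay": 0,"az": 0},
  ],
)

```text
t: 34.23
eef_pos: [0.4623, -0.338, 0.3244]
ee_rot: [0.403, 1.569, 2.763]
force: [0.3, 0.6, -0.7]
width: 0.0874
```

```bash
python3 - <<'E'
from h import *
state(); im,C=grab("wrist","w19")
for q,z in dict(jar0=.003,jar0_top=.085).items():
    for r in finder.pinpoint(q,"wrist")[:5]:
        if r["confidence"]>.2: print(q,round(r["confidence"],2),np.round(r["location"],1),np.round(px2w(C,*r["location"],z),4))
plan([.411,-.388,.2075],135)
E
```

```text
t 34.23 pos [ 0.4623 -0.338   0.3244] rpy [0.4032 1.5689 2.7626] w 0.0874 F [ 0.3  0.6 -0.7] q [-0.29   0.258 -0.327 -0.    -0.987 -0.492]
jar0 0.77 [119.5 274.1] [ 0.4099 -0.3913  0.003 ]
t 34.38 pos [ 0.4625 -0.3381  0.325 ] rpy [0.4241 1.57   2.7829] w 0.0877 F [-0.3  0.6 -0.2] q [-0.29   0.258 -0.326 -0.    -0.988 -0.493]
turn units [ 0.03  0.01 -0.  ] shift after turn [4.7  2.87 0.05] shift before [4.7  2.87 0.05] cur theta 135.15
```

View pics/w19.png

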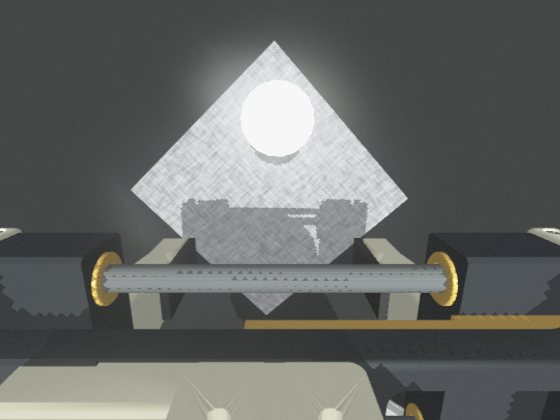

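Call:
play_rows(
  steps=[
    {"gripper": 1,"tx": 0,"ty": 0.99,"tz": 0.07,"ax": 0,"ay": 0,"az": 0},
    {"gripper": 1,"tx": 0,"ty": 0.99,"tz": 0,"ax": 0,"ay": 0,"az": 0},
    {"gripper": 1,"tx": 0,"ty": 0.99,"tz": 0,"ax": 0,"ay": 0,"az": 0},
    {"gripper": 1,"tx": 1,"ty": 0,"tz": 0,"ax": 0,"ay": 0,"az": 0},
    {"gripper": 1,"tx": 1,"ty": 0,"tz": 0,"ax": 0,"ay": 0,"az": 0},
    {"gripper": 1,"tx": 1,"ty": 0,"tz": 0,"ax": 0,"ay": 0,"az": 0},
    {"gripper": 1,"tx": 1,"ty": 0,"tz": 0,"ax": 0,"ay": 0,"az": 0},
    {"gripper": 1,"tx": 0.68,"ty": 0,"tz": 0,"ax": 0,"ay": 0,"az": 0},
    {"gripper": 1,"tx": 0,"ty": 0,"tz": 0,"ax": 0,"ay": 0,"az": 0},
    {"gripper": 0,"tx": 0,"ty": 0,"tz": 0,"ax": 0,"ay": 0,"az": 0},
    {"gripper": 0,"tx": 0,"ty": 0,"tz": 0,"ax": 0,"ay": 0,"az": 0},
    {"gripper": 0,"tx": 0,"ty": 0,"tz": 0,"ax": 0,"ay": 0,"az": 0},
    {"gripper": 0,"tx": 0,"ty": 0,"tz": 0,"ax": 0,"ay": 0,"az": 0},
    {"gripper": 0,"tx": 0,"ty": 0,"tz": 0,"ax": 0,"ay": 0,"az": 0},
    {"gripper": 0,"tx": 0,"ty": 0,"tz": 0,"ax": 0,"ay": 0,"az": 0},
    {"gripper": 0,"tx": 0,"ty": 0,"tz": 0,"ax": 0,"ay": 0,"az": 0},
  ],
  newtons=25,
)

```text
t: 35.72
eef_pos: [0.409, -0.3894, 0.2093]
ee_rot: [-2.866, 1.57, -0.51]
force: [-0.8, 2.2, 6.1]
width: 0.0555
```

Call:
play_rows(
  steps=[
    {"gripper": 0,"tx": -0.4,"ty": 0,"tz": 0,"ax": 0,"ay": 0,"az": 0},
    {"gripper": 0,"tx": -0.8,"ty": 0,"tz": 0,"ax": 0,"ay": 0,"az": 0},
    {"gripper": 0,"tx": -1,"ty": 0,"tz": 0,"ax": 0,"ay": 0,"az": 0},
    {"gripper": 0,"tx": -1,"ty": 0,"tz": 0,"ax": 0,"ay": 0,"az": 0},
    {"gripper": 0,"tx": -0.8,"ty": 0,"tz": 0,"ax": 0,"ay": 0,"az": 0},
    {"gripper": 0,"tx": 0,"ty": 0,"tz": 0,"ax": 0,"ay": 0,"az": 0},
  ],
)

```text
t: 36.22
eef_pos: [0.4098, -0.3901, 0.3134]
ee_rot: [-2.936, 1.564, -0.579]
force: [0.2, 0.0, -1.8]
width: 0.0554
```

```bash
python3 - <<'E'
from h import *
plan([.599,-.107,.30],188.7); grab("scene","s20")
E
```

```text
t 36.22 pos [ 0.4098 -0.3901  0.3134] rpy [-2.936   1.5636 -0.5788] w 0.0554 F [ 0.2  0.  -1.8] q [-0.414  0.256 -0.36   0.001 -0.948 -0.371]
turn units [-8.94 -0.07 -0.02] shift after turn [  0.54 -10.05  -9.19] shift before [  0.54 -13.36   2.65] cur theta 135.06
```

View pics/s20.png

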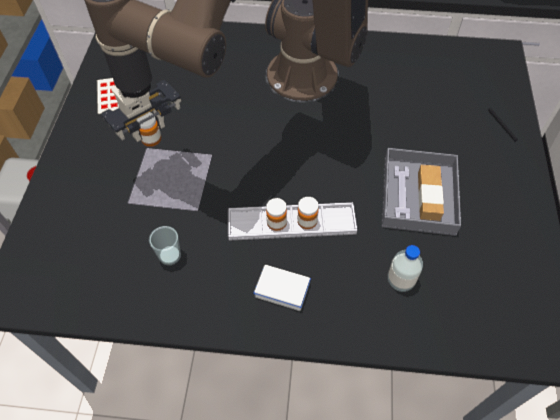

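Call:
play_rows(
  steps=[
    {"gripper": 0,"tx": 0,"ty": -0.95,"tz": 0.19,"ax": 0,"ay": 0,"az": 0},
    {"gripper": 0,"tx": 0,"ty": -0.95,"tz": 0.19,"ax": 0,"ay": 0,"az": 0},
    {"gripper": 0,"tx": 0,"ty": -0.95,"tz": 0.19,"ax": 0,"ay": 0,"az": 0},
    {"gripper": 0,"tx": 0,"ty": -0.95,"tz": 0.19,"ax": 0,"ay": 0,"az": 0},
    {"gripper": 0,"tx": 0,"ty": -0.95,"tz": 0.19,"ax": 0,"ay": 0,"az": 0},
    {"gripper": 0,"tx": 0,"ty": -0.95,"tz": 0.19,"ax": 0,"ay": 0,"az": 0},
    {"gripper": 0,"tx": 0,"ty": -0.95,"tz": 0.19,"ax": 0,"ay": 0,"az": 0},
    {"gripper": 0,"tx": 0,"ty": -0.95,"tz": 0.19,"ax": 0,"ay": 0,"az": 0},
    {"gripper": 0,"tx": 0,"ty": -0.95,"tz": 0.19,"ax": 0,"ay": 0,"az": 0},
    {"gripper": 0,"tx": 0,"ty": -0.95,"tz": 0.19,"ax": 0,"ay": 0,"az": 0},
    {"gripper": 0,"tx": 0,"ty": -0.95,"tz": 0.19,"ax": 0,"ay": 0,"az": 0},
    {"gripper": 0,"tx": 0,"ty": -0.95,"tz": 0.19,"ax": 0,"ay": 0,"az": 0},
    {"gripper": 0,"tx": 0,"ty": -0.95,"tz": 0.19,"ax": 0,"ay": 0,"az": 0},
    {"gripper": 0,"tx": 0,"ty": -0.98,"tz": 0.18,"ax": 0,"ay": 0,"az": 0},
    {"gripper": 0,"tx": 0,"ty": 0,"tz": 0,"ax": -0.99,"ay": 0,"az": 0},
    {"gripper": 0,"tx": 0,"ty": 0,"tz": 0,"ax": -0.99,"ay": 0,"az": 0},
    {"gripper": 0,"tx": 0,"ty": 0,"tz": 0,"ax": -0.99,"ay": 0,"az": 0},
    {"gripper": 0,"tx": 0,"ty": 0,"tz": 0,"ax": -0.99,"ay": 0,"az": 0},
    {"gripper": 0,"tx": 0,"ty": 0,"tz": 0,"ax": -0.99,"ay": 0,"az": 0},
    {"gripper": 0,"tx": 0,"ty": 0,"tz": 0,"ax": -0.99,"ay": 0,"az": 0},
  ],
)

```text
t: 37.93
eef_pos: [0.597, -0.1068, 0.307]
ee_rot: [0.105, 1.568, 3.088]
force: [-0.4, 0.6, -1.4]
width: 0.0557
```

Call:
play_rows(
  steps=[
    {"gripper": 0,"tx": 0,"ty": 0,"tz": 0,"ax": -0.99,"ay": 0,"az": 0},
    {"gripper": 0,"tx": 0,"ty": 0,"tz": 0,"ax": -0.99,"ay": 0,"az": 0},
    {"gripper": 0,"tx": 0,"ty": 0,"tz": 0,"ax": -0.99,"ay": 0,"az": 0},
    {"gripper": 0,"tx": 0,"ty": 0,"tz": 0,"ax": 0,"ay": 0,"az": 0},
    {"gripper": 0,"tx": 0,"ty": 0,"tz": 0,"ax": 0,"ay": 0,"az": 0},
  ],
)

```text
t: 38.35
eef_pos: [0.5972, -0.1069, 0.3074]
ee_rot: [-0.184, 1.569, 3.102]
force: [0.7, -0.9, -1.6]
width: 0.0555
```

```bash
python3 - <<'E'
from h import *
im,C=grab("wrist","w21")
plan([.599,-.107,.2135],188.7)
E
```

```text
t 38.4 pos [ 0.5973 -0.1069  0.3076] rpy [-0.1681  1.5694  3.1174] w 0.0554 F [-0.2 -0.4 -2.4] q [ 0.144  0.326 -0.272 -0.    -0.974 -0.   ]
turn units [-0.08  0.01  0.  ] shift after turn [ 3.77  0.01 -0.07] shift before [ 3.77  0.01 -0.07] cur theta -171.75
```

View pics/w21.png

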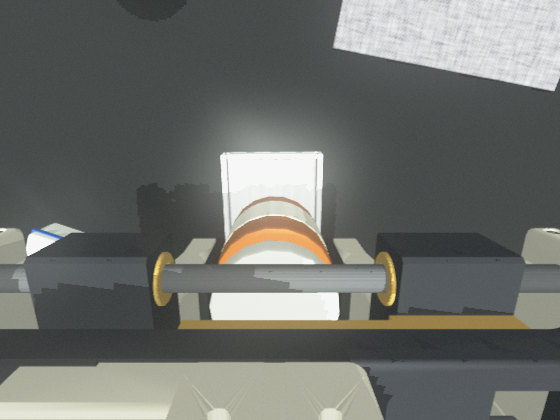

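Call:
play_rows(
  steps=[
    {"gripper": 0,"tx": 0.8,"ty": 0,"tz": -0.07,"ax": 0,"ay": 0,"az": 0},
    {"gripper": 0,"tx": 1,"ty": 0,"tz": 0,"ax": 0,"ay": 0,"az": 0},
    {"gripper": 0,"tx": 1,"ty": 0,"tz": 0,"ax": 0,"ay": 0,"az": 0},
    {"gripper": 0,"tx": 0.6,"ty": 0,"tz": 0,"ax": 0,"ay": 0,"az": 0},
    {"gripper": 0,"tx": 0.3,"ty": 0,"tz": 0,"ax": 0,"ay": 0,"az": 0},
    {"gripper": 0,"tx": 0.1,"ty": 0,"tz": 0,"ax": 0,"ay": 0,"az": 0},
    {"gripper": 0,"tx": 0.06,"ty": 0,"tz": 0,"ax": 0,"ay": 0,"az": 0},
    {"gripper": 0,"tx": 0.05,"ty": 0,"tz": 0,"ax": 0,"ay": 0,"az": 0},
    {"gripper": 0,"tx": 0,"ty": 0,"tz": 0,"ax": 0,"ay": 0,"az": 0},
    {"gripper": 0,"tx": 0,"ty": 0,"tz": 0,"ax": 0,"ay": 0,"az": 0},
    {"gripper": 0,"tx": 0,"ty": 0,"tz": 0,"ax": 0,"ay": 0,"az": 0},
  ],
)

```text
t: 39.32
eef_pos: [0.5996, -0.1066, 0.2115]
ee_rot: [3.098, 1.569, 0.104]
force: [0.5, 0.3, -2.2]
width: 0.0557
```

Call:
play_rows(
  steps=[
    {"gripper": 0,"tx": 0.05,"ty": 0,"tz": 0,"ax": 0,"ay": 0,"az": 0},
    {"gripper": 0,"tx": 0,"ty": 0,"tz": 0,"ax": 0,"ay": 0,"az": 0},
    {"gripper": 0,"tx": 0,"ty": 0,"tz": 0,"ax": 0,"ay": 0,"az": 0},
    {"gripper": 0,"tx": 0,"ty": 0,"tz": 0,"ax": 0,"ay": 0,"az": 0},
  ],
)

```text
t: 39.65
eef_pos: [0.5996, -0.1066, 0.2113]
ee_rot: [2.886, 1.569, -0.107]
force: [-3.3, 1.3, 9.5]
width: 0.0556
```

Touching the floor. Release and back off.

Call:
play_rows(
  steps=[
    {"gripper": 0,"tx": -0.03,"ty": 0,"tz": 0,"ax": 0,"ay": 0,"az": 0},
    {"gripper": 1,"tx": 0,"ty": 0,"tz": 0,"ax": 0,"ay": 0,"az": 0},
    {"gripper": 1,"tx": 0,"ty": 0,"tz": 0,"ax": 0,"ay": 0,"az": 0},
    {"gripper": 1,"tx": 0,"ty": 0,"tz": 0,"ax": 0,"ay": 0,"az": 0},
    {"gripper": 1,"tx": 0,"ty": 0,"tz": 0,"ax": 0,"ay": 0,"az": 0},
    {"gripper": 1,"tx": 0,"ty": 0,"tz": 0,"ax": 0,"ay": 0,"az": 0},
    {"gripper": 1,"tx": -0.3,"ty": 0,"tz": 0,"ax": 0,"ay": 0,"az": 0},
    {"gripper": 1,"tx": -0.8,"ty": 0,"tz": 0,"ax": 0,"ay": 0,"az": 0},
    {"gripper": 1,"tx": -1,"ty": 0,"tz": 0,"ax": 0,"ay": 0,"az": 0},
    {"gripper": 1,"tx": -1,"ty": 0,"tz": 0,"ax": 0,"ay": 0,"az": 0},
    {"gripper": 1,"tx": -1,"ty": 0,"tz": 0,"ax": 0,"ay": 0,"az": 0},
    {"gripper": 1,"tx": -0.5,"ty": 0,"tz": 0,"ax": 0,"ay": 0,"az": 0},
    {"gripper": 0,"tx": 0,"ty": 1,"tz": 0,"ax": 0,"ay": 0,"az": 0},
    {"gripper": 0,"tx": 0,"ty": 1,"tz": 0,"ax": 0,"ay": 0,"az": 0},
    {"gripper": 0,"tx": 0,"ty": 1,"tz": 0,"ax": 0,"ay": 0,"az": 0},
    {"gripper": 0,"tx": 0,"ty": 0.5,"tz": 0,"ax": 0,"ay": 0,"az": 0},
  ],
)

```text
t: 40.98
eef_pos: [0.6123, -0.1952, 0.3259]
ee_rot: [2.461, 1.57, -0.534]
force: [0.1, 0.4, -0.1]
width: 0.0659
```

```bash
python3 - <<'E'
from h import *
state(); 
for n in ["top","scene"]:
    im,C=grab(n,n+"22")
    for q,z in dict(jar0=.005,jar0_top=.0865).items():
      for r in finder.pinpoint(q,n)[:5]:
        if r["confidence"]>.2: print(n,q,round(r["confidence"],2),np.round(r["location"],1),np.round(px2w(C,*r["location"],z),4))
E
```

```text
t 40.98 pos [ 0.6123 -0.1952  0.3259] rpy [ 2.4608  1.5701 -0.5338] w 0.0659 F [ 0.1  0.4 -0.1] q [-0.005  0.363 -0.169  0.    -1.038  0.152]
top jar0 0.64 [208.5 318.7] [ 0.6057 -0.1125  0.005 ]
top jar0 0.39 [221.5 261.6] [0.5693 0.0627 0.005 ]
top jar0_top 0.48 [217.  259.3] [0.5731 0.0648 0.0865]
scene jar0 0.97 [219.2 306.2] [0.5669 0.0579 0.005 ]
scene jar0 0.97 [222.1 276.1] [ 0.5845 -0.0232  0.005 ]
scene jar0 0.79 [227.1 243.2] [ 0.6094 -0.1105  0.005 ]
scene jar0_top 0.51 [198.6 308.3] [0.5539 0.0596 0.0865]
```

View pics/scene22.png

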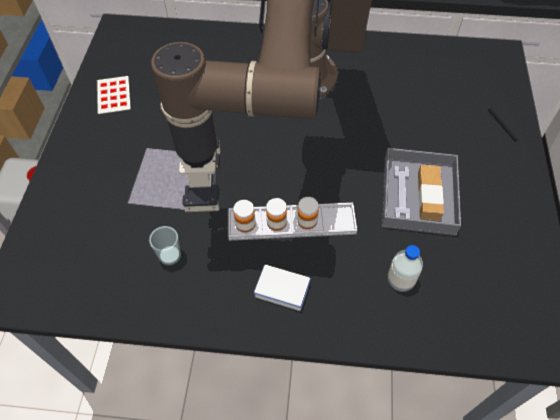

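View pics/top22.png

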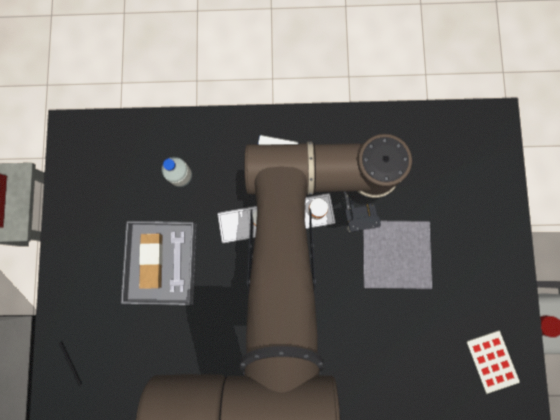

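Call:
play_rows(
  steps=[
    {"gripper": 0,"tx": 0,"ty": 0,"tz": 0,"ax": 0,"ay": 0,"az": 0},
    {"gripper": 0,"tx": 0,"ty": 0,"tz": 0,"ax": 0,"ay": 0,"az": 0},
    {"gripper": 0,"tx": 0,"ty": 0,"tz": 0,"ax": 0,"ay": 0,"az": 0},
    {"gripper": 0,"tx": 0,"ty": 0,"tz": 0,"ax": 0,"ay": 0,"az": 0},
    {"gripper": 0,"tx": 0,"ty": 0,"tz": 0,"ax": 0,"ay": 0,"az": 0},
    {"gripper": 0,"tx": 0,"ty": 0,"tz": 0,"ax": 0,"ay": 0,"az": 0},
  ],
  newtons=20,
)

```text
t: 41.78
eef_pos: [0.6123, -0.1931, 0.3252]
ee_rot: [0.297, 1.571, -2.697]
force: [-0.2, -0.3, -0.3]
width: 0.003
```

```bash
python3 - <<'E'
from h import *
plan([.5996,-.1067,.268],188.2); im,C=grab("wrist","w23")
for p in [(.5996,-.1067,.087),(.5858,-.0225,.087)]: print(proj(C,p))
E
```

```text
t 41.78 pos [ 0.6123 -0.1931  0.3252] rpy [ 0.2968  1.5708 -2.6968] w 0.003 F [-0.2 -0.3 -0.3] q [-0.002  0.363 -0.171  0.    -1.037  0.15 ]
turn units [ 0.05  0.   -0.  ] shift after turn [ 2.29 -3.49  0.01] shift before [ 2.29 -3.49 -0.01] cur theta -171.52
[[274.33408635 321.86930544]]
[[275.7231856  403.72819473]]
```

View pics/w23.png

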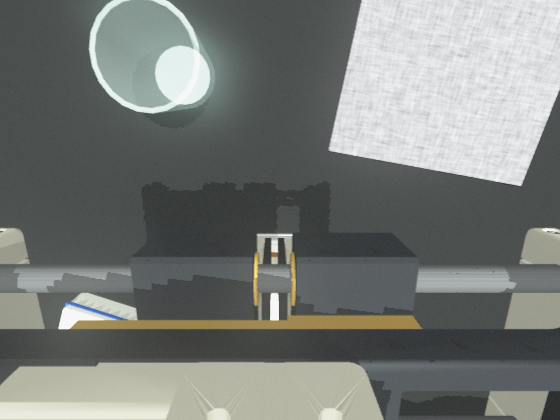

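Call:
play_rows(
  steps=[
    {"gripper": 0,"tx": 0,"ty": -0.9,"tz": 0,"ax": 0,"ay": 0,"az": 0},
    {"gripper": 0,"tx": 0,"ty": -0.9,"tz": 0,"ax": 0,"ay": 0,"az": 0},
    {"gripper": 0,"tx": 0,"ty": -0.9,"tz": 0,"ax": 0,"ay": 0,"az": 0},
    {"gripper": 0,"tx": 0,"ty": -0.79,"tz": 0,"ax": 0,"ay": 0,"az": 0},
    {"gripper": 0,"tx": 0.7,"ty": 0,"tz": 0,"ax": 0,"ay": 0,"az": 0},
    {"gripper": 0,"tx": 0.7,"ty": 0,"tz": 0,"ax": 0,"ay": 0,"az": 0},
    {"gripper": 0,"tx": 0.5,"ty": 0,"tz": 0,"ax": 0,"ay": 0,"az": 0},
    {"gripper": 0,"tx": 0.2,"ty": 0,"tz": 0,"ax": 0,"ay": 0,"az": 0},
    {"gripper": 0,"tx": 0,"ty": 0,"tz": 0,"ax": 0,"ay": 0,"az": 0},
    {"gripper": 0,"tx": 0,"ty": 0,"tz": 0,"ax": 0,"ay": 0,"az": 0},
  ],
)

```text
t: 42.67
eef_pos: [0.5996, -0.107, 0.273]
ee_rot: [1.403, 1.571, -1.591]
force: [-0.1, 0.4, 0.4]
width: 0.0004
```

```bash
python3 - <<'E'
from h import *
plan([.5996,-.1067,.265],188.2); im,C=grab("wrist","w24"); grab("scene","s24")
E
```

```text
t 42.67 pos [ 0.5996 -0.107   0.273 ] rpy [ 1.4033  1.5705 -1.5905] w 0.0004 F [-0.1  0.4  0.4] q [ 0.144  0.365 -0.305  0.    -0.901  0.004]
turn units [ 0.04  0.   -0.  ] shift after turn [ 0.32 -0.01 -0.  ] shift before [ 0.32 -0.01 -0.  ] cur theta -171.53
```

View pics/w24.png

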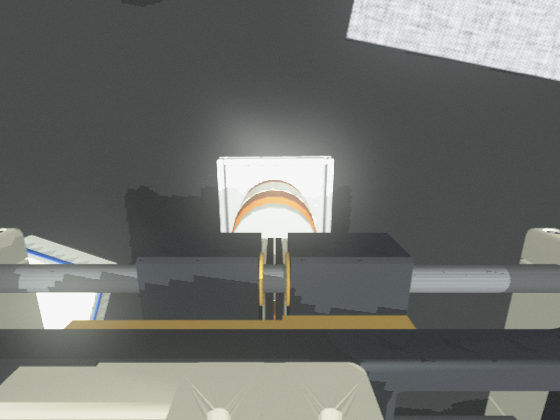

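View pics/s24.png

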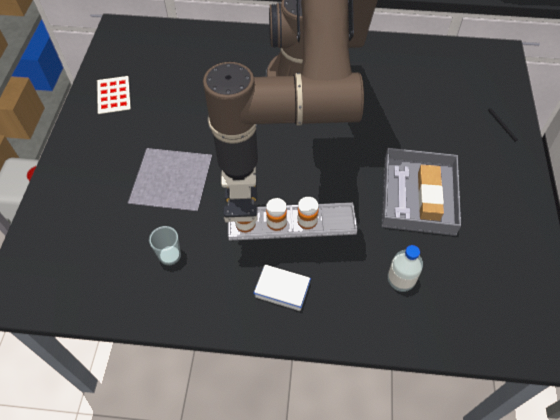

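Fingers are centred over the jar in compartment 0 (lid centre about column 274). Lower in small steps, watching the force.

Call:
play_rows(
  steps=[
    {"gripper": 0,"tx": 0.2,"ty": 0,"tz": 0,"ax": 0,"ay": 0,"az": 0},
    {"gripper": 0,"tx": 0.1,"ty": 0,"tz": 0,"ax": 0,"ay": 0,"az": 0},
    {"gripper": 0,"tx": 0.05,"ty": 0,"tz": 0,"ax": 0,"ay": 0,"az": 0},
    {"gripper": 0,"tx": 0,"ty": 0,"tz": 0,"ax": 0,"ay": 0,"az": 0},
    {"gripper": 0,"tx": 0,"ty": 0,"tz": 0,"ax": 0,"ay": 0,"az": 0},
  ],
)

```text
t: 43.18
eef_pos: [0.5995, -0.1069, 0.2644]
ee_rot: [2.876, 1.57, -0.117]
force: [0.3, -0.2, 3.6]
width: 0.0003
```

Call:
play_rows(
  steps=[
    {"gripper": 0,"tx": 0.08,"ty": 0,"tz": 0,"ax": 0,"ay": 0,"az": 0},
    {"gripper": 0,"tx": 0.08,"ty": 0,"tz": 0,"ax": 0,"ay": 0,"az": 0},
    {"gripper": 0,"tx": 0,"ty": 0,"tz": 0,"ax": 0,"ay": 0,"az": 0},
    {"gripper": 0,"tx": 0,"ty": 0,"tz": 0,"ax": 0,"ay": 0,"az": 0},
  ],
)

```text
t: 43.52
eef_pos: [0.5995, -0.1069, 0.2604]
ee_rot: [2.861, 1.57, -0.132]
force: [-1.3, 1.4, 5.3]
width: 0.0004
```

Call:
play_rows(
  steps=[
    {"gripper": 0,"tx": 0.08,"ty": 0,"tz": 0,"ax": 0,"ay": 0,"az": 0},
    {"gripper": 0,"tx": 0.04,"ty": 0,"tz": 0,"ax": 0,"ay": 0,"az": 0},
    {"gripper": 0,"tx": 0,"ty": 0,"tz": 0,"ax": 0,"ay": 0,"az": 0},
    {"gripper": 0,"tx": 0,"ty": 0,"tz": 0,"ax": 0,"ay": 0,"az": 0},
  ],
)

```text
t: 43.85
eef_pos: [0.5995, -0.1069, 0.2575]
ee_rot: [2.832, 1.57, -0.161]
force: [-0.9, -0.5, 6.2]
width: 0.0002
```

Call:
play_rows(
  steps=[
    {"gripper": 0,"tx": 0.06,"ty": 0,"tz": 0,"ax": 0,"ay": 0,"az": 0},
    {"gripper": 0,"tx": 0,"ty": 0,"tz": 0,"ax": 0,"ay": 0,"az": 0},
    {"gripper": 0,"tx": 0,"ty": 0,"tz": 0,"ax": 0,"ay": 0,"az": 0},
  ],
)

```text
t: 44.1
eef_pos: [0.5996, -0.1069, 0.2573]
ee_rot: [2.723, 1.569, -0.27]
force: [-5.4, 1.2, 15.6]
width: 0.0003
```

Call:
play_rows(
  steps=[
    {"gripper": 0,"tx": 0.06,"ty": 0,"tz": 0,"ax": 0,"ay": 0,"az": 0},
    {"gripper": 0,"tx": 0,"ty": 0,"tz": 0,"ax": 0,"ay": 0,"az": 0},
    {"gripper": 0,"tx": 0,"ty": 0,"tz": 0,"ax": 0,"ay": 0,"az": 0},
  ],
)

```text
t: 44.35
eef_pos: [0.5997, -0.107, 0.2572]
ee_rot: [2.691, 1.568, -0.301]
force: [-8.3, 3.1, 25.3]
width: 0.0003
```

Call:
play_rows(
  steps=[
    {"gripper": 0,"tx": -0.3,"ty": 0,"tz": 0,"ax": 0,"ay": 0,"az": 0},
    {"gripper": 0,"tx": -0.7,"ty": 0,"tz": 0,"ax": 0,"ay": 0,"az": 0},
    {"gripper": 0,"tx": -0.7,"ty": 0,"tz": 0,"ax": 0,"ay": 0,"az": 0},
    {"gripper": 0,"tx": 0,"ty": 0,"tz": 0,"ax": 0,"ay": 0,"az": 0},
    {"gripper": 0,"tx": 0,"ty": 0,"tz": 0,"ax": 0,"ay": 0,"az": 0},
  ],
)

```text
t: 44.77
eef_pos: [0.5996, -0.1069, 0.2972]
ee_rot: [-3.097, 1.569, 0.192]
force: [0.0, 0.1, 0.0]
width: 0.0005
```

```bash
python3 - <<'E'
from h import *
plan([.5858,-.0225,.268],188.4)
E
```

```text
t 44.77 pos [ 0.5996 -0.1069  0.2972] rpy [-3.0973  1.5688  0.192 ] w 0.0005 F [0.  0.1 0. ] q [ 0.144  0.339 -0.28  -0.    -0.95   0.004]
turn units [ 0.01 -0.02  0.  ] shift after turn [ 1.17 -3.42  0.05] shift before [ 1.17 -3.42  0.05] cur theta -171.54
```

Call:
play_rows(
  steps=[
    {"gripper": 0,"tx": 0,"ty": -0.86,"tz": 0.05,"ax": 0,"ay": 0,"az": 0},
    {"gripper": 0,"tx": 0,"ty": -0.86,"tz": 0,"ax": 0,"ay": 0,"az": 0},
    {"gripper": 0,"tx": 0,"ty": -0.86,"tz": 0,"ax": 0,"ay": 0,"az": 0},
    {"gripper": 0,"tx": 0,"ty": -0.84,"tz": 0,"ax": 0,"ay": 0,"az": 0},
    {"gripper": 0,"tx": 0.6,"ty": 0,"tz": 0,"ax": 0,"ay": 0,"az": 0},
    {"gripper": 0,"tx": 0.4,"ty": 0,"tz": 0,"ax": 0,"ay": 0,"az": 0},
    {"gripper": 0,"tx": 0,"ty": 0,"tz": 0,"ax": 0,"ay": 0,"az": 0},
    {"gripper": 0,"tx": 0,"ty": 0,"tz": 0,"ax": 0,"ay": 0,"az": 0},
  ],
)

```text
t: 45.43
eef_pos: [0.5852, -0.023, 0.2701]
ee_rot: [0.117, 1.568, -2.877]
force: [-0.3, 0.1, 0.8]
width: 0.0003
```

```bash
python3 - <<'E'
from h import *
plan([.5858,-.0225,.265],188.4); im,C=grab("wrist","w25"); grab("scene","s25")
E
```

```text
t 45.43 pos [ 0.5852 -0.023   0.2701] rpy [ 0.117   1.5678 -2.8773] w 0.0003 F [-0.3  0.1  0.8] q [ 0.294  0.335 -0.36  -0.    -0.879 -0.147]
turn units [ 0.01  0.03 -0.  ] shift after turn [ 0.2  -0.02 -0.03] shift before [ 0.2  -0.02 -0.03] cur theta -171.56
```

View pics/w25.png

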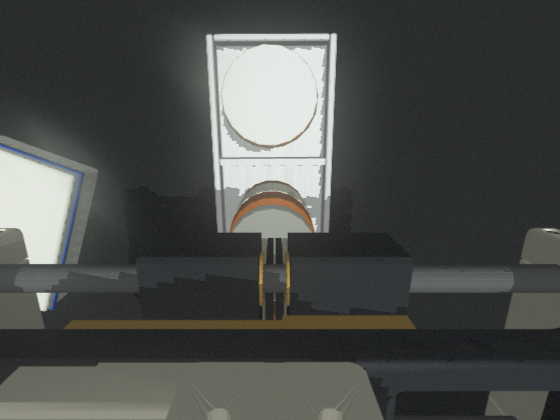

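View pics/s25.png

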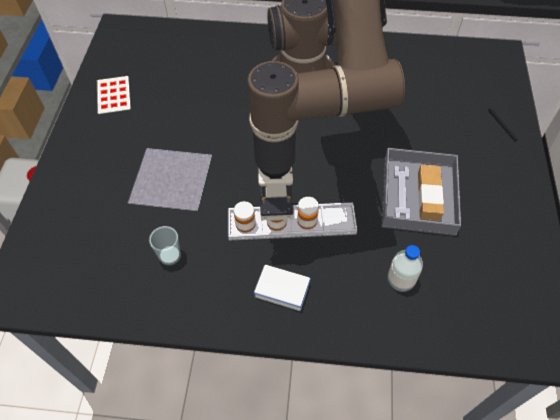

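Call:
play_rows(
  steps=[
    {"gripper": 0,"tx": 0.2,"ty": 0,"tz": 0,"ax": 0,"ay": 0,"az": 0},
    {"gripper": 0,"tx": 0.08,"ty": 0,"tz": 0,"ax": 0,"ay": 0,"az": 0},
    {"gripper": 0,"tx": 0.08,"ty": 0,"tz": 0,"ax": 0,"ay": 0,"az": 0},
    {"gripper": 0,"tx": 0.08,"ty": 0,"tz": 0,"ax": 0,"ay": 0,"az": 0},
    {"gripper": 0,"tx": 0,"ty": 0,"tz": 0,"ax": 0,"ay": 0,"az": 0},
    {"gripper": 0,"tx": 0,"ty": 0,"tz": 0,"ax": 0,"ay": 0,"az": 0},
  ],
)

```text
t: 46.03
eef_pos: [0.5858, -0.0228, 0.261]
ee_rot: [2.813, 1.57, -0.181]
force: [-0.5, -0.9, 4.9]
width: 0.0004
```

Call:
play_rows(
  steps=[
    {"gripper": 0,"tx": 0.06,"ty": 0,"tz": 0,"ax": 0,"ay": 0,"az": 0},
    {"gripper": 0,"tx": 0.06,"ty": 0,"tz": 0,"ax": 0,"ay": 0,"az": 0},
    {"gripper": 0,"tx": 0,"ty": 0,"tz": 0,"ax": 0,"ay": 0,"az": 0},
    {"gripper": 0,"tx": 0,"ty": 0,"tz": 0,"ax": 0,"ay": 0,"az": 0},
  ],
)

```text
t: 46.37
eef_pos: [0.5858, -0.0228, 0.2581]
ee_rot: [2.763, 1.57, -0.231]
force: [-1.6, -0.4, 5.8]
width: 0.0004
```

Call:
play_rows(
  steps=[
    {"gripper": 0,"tx": 0.07,"ty": 0,"tz": 0,"ax": 0,"ay": 0,"az": 0},
    {"gripper": 0,"tx": 0.07,"ty": 0,"tz": 0,"ax": 0,"ay": 0,"az": 0},
    {"gripper": 0,"tx": 0,"ty": 0,"tz": 0,"ax": 0,"ay": 0,"az": 0},
    {"gripper": 0,"tx": 0,"ty": 0,"tz": 0,"ax": 0,"ay": 0,"az": 0},
  ],
)

```text
t: 46.7
eef_pos: [0.5859, -0.0228, 0.2572]
ee_rot: [2.764, 1.568, -0.229]
force: [-8.9, 0.7, 26.6]
width: 0.0003
```

Home (same stop height 0.2572, 27 N). On to compartment 2.

Call:
play_rows(
  steps=[
    {"gripper": 0,"tx": -0.3,"ty": 0,"tz": 0,"ax": 0,"ay": 0,"az": 0},
    {"gripper": 0,"tx": -0.7,"ty": 0,"tz": 0,"ax": 0,"ay": 0,"az": 0},
    {"gripper": 0,"tx": -0.7,"ty": 0,"tz": 0,"ax": 0,"ay": 0,"az": 0},
    {"gripper": 0,"tx": 0,"ty": 0,"tz": 0,"ax": 0,"ay": 0,"az": 0},
    {"gripper": 0,"tx": 0,"ty": 0,"tz": 0,"ax": 0,"ay": 0,"az": 0},
  ],
)

```text
t: 47.12
eef_pos: [0.5858, -0.0225, 0.2972]
ee_rot: [-2.93, 1.569, 0.359]
force: [0.5, 0.2, -0.8]
width: 0.0002
```

```bash
python3 - <<'E'
from h import *
plan([.573,.0605,.270],188.4)
E
```

```text
t 47.12 pos [ 0.5858 -0.0225  0.2972] rpy [-2.9301  1.5687  0.359 ] w 0.0002 F [ 0.5  0.2 -0.8] q [ 0.295  0.305 -0.331 -0.    -0.932 -0.147]
turn units [ 0.01 -0.02  0.  ] shift after turn [ 1.09 -3.36  0.02] shift before [ 1.09 -3.36  0.02] cur theta -171.55
```

Call:
play_rows(
  steps=[
    {"gripper": 0,"tx": 0,"ty": -0.84,"tz": 0.02,"ax": 0,"ay": 0,"az": 0},
    {"gripper": 0,"tx": 0,"ty": -0.84,"tz": 0,"ax": 0,"ay": 0,"az": 0},
    {"gripper": 0,"tx": 0,"ty": -0.84,"tz": 0,"ax": 0,"ay": 0,"az": 0},
    {"gripper": 0,"tx": 0,"ty": -0.84,"tz": 0,"ax": 0,"ay": 0,"az": 0},
    {"gripper": 0,"tx": 0.6,"ty": 0,"tz": 0,"ax": 0,"ay": 0,"az": 0},
    {"gripper": 0,"tx": 0.4,"ty": 0,"tz": 0,"ax": 0,"ay": 0,"az": 0},
    {"gripper": 0,"tx": 0,"ty": 0,"tz": 0,"ax": 0,"ay": 0,"az": 0},
    {"gripper": 0,"tx": 0,"ty": 0,"tz": 0,"ax": 0,"ay": 0,"az": 0},
  ],
)

```text
t: 47.78
eef_pos: [0.5723, 0.0599, 0.2701]
ee_rot: [0.263, 1.568, -2.731]
force: [0.7, -0.9, 1.0]
width: 0.0005
```

```bash
python3 - <<'E'
from h import *
plan([.573,.0605,.265],188.4); im,C=grab("wrist","w26")
E
```

```text
t 47.78 pos [0.5723 0.0599 0.2701] rpy [ 0.2631  1.5678 -2.7312] w 0.0005 F [ 0.7 -0.9  1. ] q [ 0.444  0.32  -0.383 -0.    -0.871 -0.297]
turn units [ 0.01  0.03 -0.01] shift after turn [ 0.2  -0.02 -0.03] shift before [ 0.2  -0.02 -0.03] cur theta -171.56
```

View pics/w26.png

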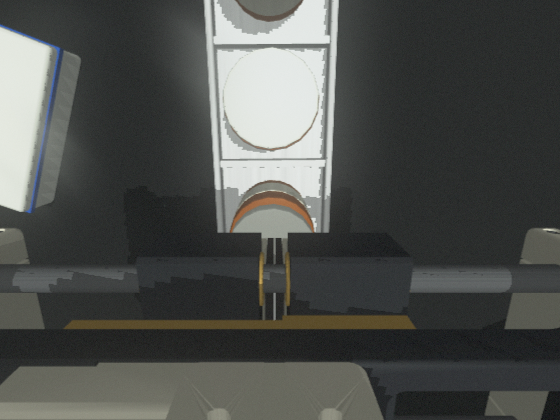

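Call:
play_rows(
  steps=[
    {"gripper": 0,"tx": 0.2,"ty": 0,"tz": 0,"ax": 0,"ay": 0,"az": 0},
    {"gripper": 0,"tx": 0.08,"ty": 0,"tz": 0,"ax": 0,"ay": 0,"az": 0},
    {"gripper": 0,"tx": 0.08,"ty": 0,"tz": 0,"ax": 0,"ay": 0,"az": 0},
    {"gripper": 0,"tx": 0.08,"ty": 0,"tz": 0,"ax": 0,"ay": 0,"az": 0},
    {"gripper": 0,"tx": 0,"ty": 0,"tz": 0,"ax": 0,"ay": 0,"az": 0},
    {"gripper": 0,"tx": 0,"ty": 0,"tz": 0,"ax": 0,"ay": 0,"az": 0},
  ],
)

```text
t: 48.33
eef_pos: [0.573, 0.0602, 0.2611]
ee_rot: [3.106, 1.57, 0.111]
force: [-1.3, -0.2, 4.1]
width: 0.0006
```

Call:
play_rows(
  steps=[
    {"gripper": 0,"tx": 0.06,"ty": 0,"tz": 0,"ax": 0,"ay": 0,"az": 0},
    {"gripper": 0,"tx": 0.06,"ty": 0,"tz": 0,"ax": 0,"ay": 0,"az": 0},
    {"gripper": 0,"tx": 0,"ty": 0,"tz": 0,"ax": 0,"ay": 0,"az": 0},
    {"gripper": 0,"tx": 0,"ty": 0,"tz": 0,"ax": 0,"ay": 0,"az": 0},
  ],
)

```text
t: 48.67
eef_pos: [0.573, 0.0602, 0.2581]
ee_rot: [2.943, 1.57, -0.051]
force: [-1.4, -0.9, 5.2]
width: 0.0003
```

Call:
play_rows(
  steps=[
    {"gripper": 0,"tx": 0.07,"ty": 0,"tz": 0,"ax": 0,"ay": 0,"az": 0},
    {"gripper": 0,"tx": 0.07,"ty": 0,"tz": 0,"ax": 0,"ay": 0,"az": 0},
    {"gripper": 0,"tx": 0,"ty": 0,"tz": 0,"ax": 0,"ay": 0,"az": 0},
    {"gripper": 0,"tx": 0,"ty": 0,"tz": 0,"ax": 0,"ay": 0,"az": 0},
  ],
)

```text
t: 49.0
eef_pos: [0.5731, 0.0602, 0.2572]
ee_rot: [2.945, 1.568, -0.048]
force: [-8.3, -0.8, 26.7]
width: 0.0
```

Call:
play_rows(
  steps=[
    {"gripper": 0,"tx": -0.3,"ty": 0,"tz": 0,"ax": 0,"ay": 0,"az": 0},
    {"gripper": 0,"tx": -0.7,"ty": 0,"tz": 0,"ax": 0,"ay": 0,"az": 0},
    {"gripper": 0,"tx": -1,"ty": 0,"tz": 0,"ax": 0,"ay": 0,"az": 0},
    {"gripper": 0,"tx": -1,"ty": 0,"tz": 0,"ax": 0,"ay": 0,"az": 0},
    {"gripper": 0,"tx": -1,"ty": 0,"tz": 0.5,"ax": 0,"ay": 0,"az": 0},
    {"gripper": 0,"tx": -0.5,"ty": -0.9,"tz": 0.7,"ax": 0,"ay": 0,"az": 0},
    {"gripper": 0,"tx": 0,"ty": -1,"tz": 0.7,"ax": 0,"ay": 0,"az": 0},
    {"gripper": 0,"tx": 0,"ty": -1,"tz": 0.7,"ax": 0,"ay": 0,"az": 0},
    {"gripper": 0,"tx": 0,"ty": -1,"tz": 0.7,"ax": 0,"ay": 0,"az": 0},
    {"gripper": 0,"tx": 0,"ty": -1,"tz": 0.7,"ax": 0,"ay": 0,"az": 0},
    {"gripper": 0,"tx": 0,"ty": -0.7,"tz": 0.3,"ax": 0,"ay": 0,"az": 0},
    {"gripper": 0,"tx": 0,"ty": 0,"tz": 0,"ax": 0,"ay": 0,"az": 0},
    {"gripper": 0,"tx": 0,"ty": 0,"tz": 0,"ax": 0,"ay": 0,"az": 0},
  ],
)

```text
t: 50.08
eef_pos: [0.4453, 0.1838, 0.3666]
ee_rot: [-2.275, 1.57, 1.017]
force: [-0.1, 0.0, -0.1]
width: 0.0003
```

```bash
python3 - <<'E'
from h import *
state(); im,C=grab("wrist","w27")
for n in ["top","scene"]:
    im,C=grab(n,n+"27")
    for q,z in dict(jar0=.005,jar0_top=.079,solvent=0,beaker=0,vialbox=0).items():
      for r in finder.pinpoint(q,n)[:4]:
        if r["confidence"]>.4: print(n,q,round(r["confidence"],2),np.round(r["location"],1),np.round(px2w(C,*r["location"],z),4))
im=cv2.imread("pics/scene27.png"); cv2.imwrite("pics/s27c.png",cv2.resize(im[180:260,215:375],None,fx=5,fy=5,interpolation=cv2.INTER_CUBIC))
im=cv2.imread("pics/top27.png"); cv2.imwrite("pics/t27c.png",cv2.resize(im[180:260,205:345],None,fx=5,fy=5,interpolation=cv2.INTER_CUBIC))
E
```

```text
t 50.08 pos [0.4453 0.1838 0.3666] rpy [-2.2747  1.5701  1.0168] w 0.0003 F [-0.1  0.  -0.1] q [ 0.801  0.068 -0.458 -0.    -1.045 -0.651]
top jar0 0.75 [219.8 264.6] [0.5744 0.0534 0.005 ]
top jar0 0.69 [213.8 287. ] [ 0.5914 -0.0153  0.005 ]
top jar0 0.64 [211.8 320.9] [ 0.5954 -0.1189  0.005 ]
top solvent 0.68 [219.8 260.8] [0.5752 0.0653 0.    ]
top solvent 0.62 [176.  178.5] [0.7184 0.3212 0.    ]
top beaker 0.6 [174.9 374.4] [ 0.7076 -0.2879  0.    ]
top vialbox 0.64 [151.5 273.4] [0.7898 0.023  0.    ]
scene jar0 0.95 [221.6 304.3] [0.5752 0.0534 0.005 ]
scene jar0 0.93 [221.1 275.7] [ 0.5814 -0.0246  0.005 ]
scene jar0 0.71 [228.  244.3] [ 0.6119 -0.1071  0.005 ]
scene jar0_top 0.85 [206.8 308.6] [0.5746 0.0622 0.079 ]
scene beaker 0.67 [256.3 167.1] [ 0.7159 -0.2984  0.    ]
scene vialbox 0.65 [289.9 281.3] [0.7817 0.0114 0.    ]
```

View pics/scene27.png

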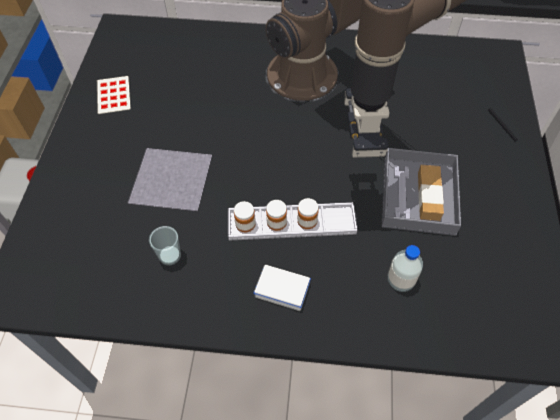

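View pics/s27c.png

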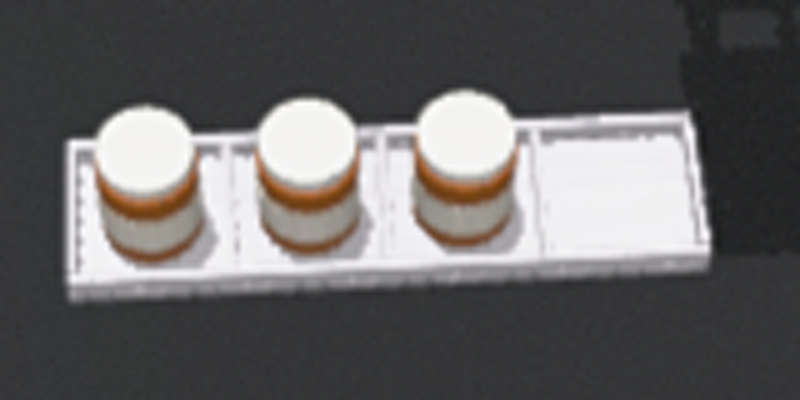

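View pics/t27c.png

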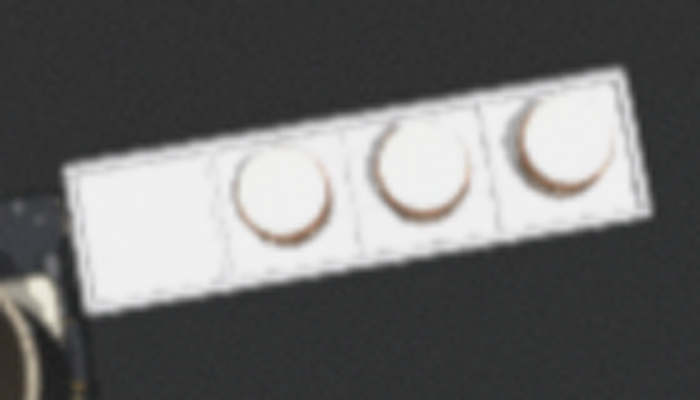

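```bash
python3 -c "
from station import job_done
print(job_done())"
```

```text
the job is handed in; nothing more can be done
None
```

I cleared the tray, stood all three jars in it and pressed every lid home, then handed the job in at about 50 s of the 200 s allowed.

- **Clearing:** The carton and then the spanner went into the grey bin. Both lay flat inside it in the pictures.
- **Jars:** Three jars were on the mat at the start. They went into compartments 0, 1 and 2, and compartment 3 is empty. I only started on the lids once all three were in.
- **Lids:** Each slid down at about 4–6 N. Each then stopped dead at the same height (flange at 0.257 m), with the force rising to 25–27 N.
- **Last checks:** The pictures showed the jars upright and separate, the mat empty, and the gripper clear with no force on it. The bottle, beaker and vial box looked unmoved.
- **Misses and oddities:** One force reading hit about 26 N as the first jar came down and settled straight away. The finder missed some jar tops now and then. In the last top picture it also took a jar for the bottle. I checked its reports against the pictures. I saw no jar get knocked aside.

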